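# Pack the ink rack for dispatch

## Robot

A 6-joint arm with a two-finger parallel gripper is mounted at the origin on a cart in front of the work surface, level with it; the furniture and walls round the work are solid. World frame = base frame: x ahead of the robot, y to its left, z up, the work surface at z = 0. Lengths are in m, angles in degrees, forces in N, time in s.
With the tool pointing down it reaches from about 0.3 to 0.85 m from the base axis. Payload 4.2 kg.
Tool frame: the origin (TCP) lies on the centre line of the jaws, within the pads' length; the fingertips stand 19 mm ahead of it and the grasp point (between the pads) is the TCP; x points along the fingers, y is the direction in which the jaws open and shut, and the axes are right-handed (so a half turn about x gives the same grasp; the last joint's range is limited). The gripper opens to 91 mm and grips with 3 to 60 N. Pads are 32 mm wide; open, the fingers measure 118 mm over their backs; the gripper's body (76 mm by 178 mm) begins 60 mm behind the grasp point.
Start: joints at [-66.463, 18.312, 89.639, -0, 72.044, -1.146], TCP at [0.24, -0.522, 0.233] pointing down, gripper open.
Joint ranges: [-177.97, 177.97], [-48.28, 115.42], [12.27, 149.76], [-77.06, 257.06], [2.81, 150.46], [-146.56, 146.56]. Speed limits (degrees/s): [147.25, 147.25, 180, 180, 180, 180].

## Interface

Orientations are given as a 3x3 rotation matrix whose columns are the frame's x, y, z axes.
In Python, from station import robot gives the robot as it stands. The module is installed in compiled form; this text tells all that it offers.
- The arm moves only by the tool arm_command, never from a script. Its argument "targets" is a list of rows, each an object of numbers: "tx", "ty", "tz": the shift along the tool's x, y, z in cm; "ax", "ay", "az": the turn, a rotation vector about the tool's x, y, z in degrees. A call has 1 to 20 rows; each row shifts and turns the commanded pose from where the row before left it, along the tool's axes as they then stand; what a row does not reach is not made up. A row lasts 1/12 s, in which the tool goes at most 41.7 mm and 7.16 degrees, less where a joint would pass 70% of its speed; a pose out of reach is approached as far as the arm can. A call is refused whole if a number of a shift passes 4.17 or a number of a turn 7.16, either way. A call with a gripper value outside its range is refused whole. "gripper" is the opening, from 0 (shut) to 1 (fully open), set as the call begins (left out, the last holds). The fingers move at their own pace and stop on an object; "grip_force" is the grip in N (left out, the last holds). Time passes only in rows, so rows that do not move let the fingers close. It gives the time, the measured TCP pose, the force and the opening at its end, in the units of the state.
- robot.read_state(): the state, without advancing time (a new reading comes with each control period).
- robot.camera(name): name is "scene" or "top" or "wrist"; returns a dict with "pixels" (480x640x3 uint8, red, green, blue), "intrinsics" (3x3 intrinsics, pixels), "cam_to_world" (4x4, takes a point from camera to world coordinates). Camera axes: x right, y down, z forward; pixel columns grow to the right and rows downward; lengths in m; the calibration is good to about 2 mm. The wrist camera is an equidistant fisheye: a pixel r from the principal point sees the ray r / f radians off the axis. A picture is of the moment at which its call begins. There is no depth.
- robot.close_job(): hands the job in, once; it reports no verdict.
The state is a dict: "time": time; "joints": joint angles; "joint_vel": joint speeds; "joint_torque": joint torques, N m; "tcp_pos": TCP position; "tool_rot": TCP orientation; "contact_force": force on the tool from outside, world axes, zero at the start; "moment": the same for the moment, N m; "opening": opening from 0.0 (shut) to 1.0 (fully open).
Only numpy, scipy, OpenCV 4.12 (cv2) and the standard library are available. Lean on these libraries where they do the work, as an engineer would, in place of code of your own. Each camera call takes 0.05 s, during which the arm holds its last target. There are 200 camera calls.

## Task

Pack the ink for dispatch: stand every ink bottle that is there in the transit-rack pocket marked with its own colour, then take the mallet and knock the peg in front of each filled pocket fully down with it, never with the gripper, leaving the pegs of empty pockets up. Stand the mallet on its head on the cork mat again, then log the pack on the key box: press the white key, then the orange, then the green, one at a time and each fully down. Leave the tape, tin, marker and glue stick where they are.

Things in the scene. Friction and masses are not known exactly. Their poses are not given: they have to be found in the camera images.
- rack: wooden transit rack, fixed in the run: board 150x288 mm, a row of four 46 mm square pockets (coloured marks; walls' top 34 mm above the desk) along y, 66 mm apart, and in front a peg rail (x -97 to -52 mm, 48 mm high). Origin on the desk under the row's centre; x to the back, away from the rail; y left; z up. From +y: blue, magenta, yellow, black
- pocket_blue (a point): centre of the floor of the blue pocket, 12 mm above the desk; axes as the rack's
- peg_blue_top (a point): top centre of the blue peg (head 27 mm across, 73 mm in front of its pocket's centre), moves with it: 76 mm above the desk when up, 58 mm fully down, head on the rail. Lightly sprung, needs 7 to 9 N (more for a fast blow) and stays where it is left; driving it slides a small bolt out of the rail against the bottle, 40 mm above the desk
- ink_blue: refill ink bottle, white with blue cap and band 39 mm across, 90 mm high, 60 g, starts standing on the desk at the left; origin at the centre of its underside, z up through the cap. Straight body to about 55 mm, cap 24 mm across above 65 mm. May be absent (None)
- pocket_magenta (a point): centre of the floor of the magenta pocket, 12 mm above the desk; axes as the rack's
- peg_magenta_top (a point): top centre of the magenta peg (head 27 mm across, 73 mm in front of its pocket's centre), moves with it: 76 mm above the desk when up, 58 mm fully down, head on the rail. Lightly sprung, needs 7 to 9 N (more for a fast blow) and stays where it is left; driving it slides a small bolt out of the rail against the bottle, 40 mm above the desk
- ink_magenta: refill ink bottle, white with magenta cap and band 39 mm across, 90 mm high, 60 g, starts standing on the desk at the left; origin at the centre of its underside, z up through the cap. Straight body to about 55 mm, cap 24 mm across above 65 mm. May be absent (None)
- pocket_yellow (a point): centre of the floor of the yellow pocket, 12 mm above the desk; axes as the rack's
- peg_yellow_top (a point): top centre of the yellow peg (head 27 mm across, 73 mm in front of its pocket's centre), moves with it: 76 mm above the desk when up, 58 mm fully down, head on the rail. Lightly sprung, needs 7 to 9 N (more for a fast blow) and stays where it is left; driving it slides a small bolt out of the rail against the bottle, 40 mm above the desk
- ink_yellow: refill ink bottle, white with yellow cap and band 39 mm across, 90 mm high, 60 g, starts standing on the desk at the left; origin at the centre of its underside, z up through the cap. Straight body to about 55 mm, cap 24 mm across above 65 mm. May be absent (None)
- pocket_black (a point): centre of the floor of the black pocket, 12 mm above the desk; axes as the rack's
- peg_black_top (a point): top centre of the black peg (head 27 mm across, 73 mm in front of its pocket's centre), moves with it: 76 mm above the desk when up, 58 mm fully down, head on the rail. Lightly sprung, needs 7 to 9 N (more for a fast blow) and stays where it is left; driving it slides a small bolt out of the rail against the bottle, 40 mm above the desk
- ink_black: refill ink bottle, white with black cap and band 39 mm across, 90 mm high, 60 g, starts standing on the desk at the left; origin at the centre of its underside, z up through the cap. Straight body to about 55 mm, cap 24 mm across above 65 mm. May be absent (None)
- mallet: small mallet, 0.35 kg, standing on a face of its black rubber head (upright cylinder 56 mm across, 52 mm high), on the cork mat; origin at the centre of that lower face, z up. The level wooden handle runs from the head to x = -157 mm, 22 mm wide (y), 24 mm thick, its middle 26 mm above the face. Centre of mass 6 mm from the head's axis
- mallet_grip (a point): point in the middle of the mallet's handle, 55 mm from the head's axis, 26 mm above the lower face; axes as the mallet's
- mat: cork mat on the desk, 100x100x4 mm, fixed for the run; origin at the centre of its underside
- keybox: grey key box, 80x176 mm, 30 mm high, fixed for the run; origin at the centre of its underside; three round keys stand in a row along its y, in an order that varies
- key_white_top (a point): centre of the top of the white key (30 mm across), keys 52 mm apart; it moves with the key: 52 mm above the desk when up, 46 mm when fully down; springs back, about 4.5 N fully down
- key_orange_top (a point): centre of the top of the orange key (30 mm across), keys 52 mm apart; it moves with the key: 52 mm above the desk when up, 46 mm when fully down; springs back, about 4.5 N fully down
- key_green_top (a point): centre of the top of the green key (30 mm across), keys 52 mm apart; it moves with the key: 52 mm above the desk when up, 46 mm when fully down; springs back, about 4.5 N fully down
- masking_tape: roll of beige masking tape lying flat, 104 mm across, 25 mm high; bystander, origin at the centre of its underside
- eyelet_tin: flat red tin, 62x95x22 mm; bystander, origin at the centre of its underside
- red_marker: white felt marker with red cap, 132 mm long, lying; bystander, origin at the centre of its underside
- glue_stick: glue stick with green cap, standing, 26 mm across, 90 mm high; bystander, origin at the centre of its underside
There are look-alikes about, which are no part of the job. What is shaped like the ink_blue but pink, purple or red is not meant.

How it is judged:
By the outcome, as a careful person would: the job done as asked, in the order asked, and still so for the second after the job is handed in, with the robot touching nothing.
Of ink_blue, ink_magenta, ink_yellow, ink_black only 3 to 4 are there at a start; the rules pass over those that are not, and their reading is None.
At some moment in a run one of mallet may be knocked a few centimetres aside while the robot is not near it.
It also fails if it takes over 210 s, if anything falls off the work surface, if the arm or the gripper's body presses on something with over 40 N, if the wrist force passes 120 N, or if a joint passes its speed limit or range.

## Working session

There is one attempt and no reset: what is moved stays moved. The work goes in short steps, Python scripts to look and compute and a tool call to move; the robot and the scene stay as the last step left them, time stands still between calls to the robot, and variables do not carry over. Pictures are saved under pics/ and viewed, about 12 in all and at most 16, crops included, and the job is handed in when it is done.

Besides the shell and the picture viewer there is one more tool, called by a JSON object that holds its "fn" and its "kwargs", one argument or row to a line. arm_command: Moves the arm, as the interface text tells. Its arguments: {"type":"object","properties":{"targets":{"type":"array","items":{"type":"object","properties":{"tx":{"type":"number"},"ty":{"type":"number"},"tz":{"type":"number"},"ax":{"type":"number"},"ay":{"type":"number"},"az":{"type":"number"}}}},"gripper":{"type":"number"},"grip_force":{"type":"number"}},"required":["targets"]}

```bash
mkdir -p pics
cat > h.py <<'E'
import numpy as np, cv2
from station import robot
def shot(name,out=None):
    c=robot.camera(name)
    if out: cv2.imwrite('pics/'+out, c['pixels'][:,:,::-1])
    return c
def ray(c,u,v,fish=False):
    K=np.array(c['intrinsics']);T=np.array(c['cam_to_world'])
    x=(u-K[0,2])/K[0,0];y=(v-K[1,2])/K[1,1]
    if fish:
        r=np.hypot(x,y);d=np.array([x/r*np.sin(r),y/r*np.sin(r),np.cos(r)]) if r>1e-9 else np.array([0,0,1.])
    else: d=np.array([x,y,1.])
    return T[:3,3],T[:3,:3]@d
def onz(c,u,v,z,fish=False):
    o,d=ray(c,u,v,fish);return o+d*(z-o[2])/d[2]
def proj(c,p,fish=False):
    K=np.array(c['intrinsics']);T=np.array(c['cam_to_world'])
    q=T[:3,:3].T@(np.array(p)-T[:3,3])
    if fish:
        r=np.hypot(q[0],q[1]);t=np.arctan2(r,q[2]);q=np.array([q[0]/r*t,q[1]/r*t,1])
    return K[0,0]*q[0]/q[2]+K[0,2],K[1,1]*q[1]/q[2]+K[1,2]
E
python3 - <<'E'
from h import *
for n in ('scene','top','wrist'):
    c=shot(n,n+'0.png');print(n,np.array(c['intrinsics']).round(1).tolist(),np.array(c['cam_to_world']).round(3).tolist())
s=robot.read_state();print(s)
E
```

```text
scene [[437.4, 0.0, 314.0], [0.0, 437.4, 244.9], [0.0, 0.0, 1.0]] [[-0.564, -0.472, 0.677, -0.206], [-0.826, 0.318, -0.465, 0.517], [0.004, -0.822, -0.57, 0.727], [0.0, 0.0, 0.0, 1.0]]
top [[504.3, 0.0, 316.6], [0.0, 504.3, 248.0], [0.0, 0.0, 1.0]] [[0.028, -0.987, 0.157, 0.389], [-0.999, -0.023, 0.032, -0.009], [-0.028, -0.158, -0.987, 1.145], [0.0, 0.0, 0.0, 1.0]]
wrist [[371.6, 0.0, 320.4], [0.0, 371.6, 242.3], [0.0, 0.0, 1.0]] [[0.418, -0.88, -0.224, 0.304], [-0.908, -0.406, -0.101, -0.493], [-0.002, 0.246, -0.969, 0.384], [0.0, 0.0, 0.0, 1.0]]
{'time': 0.15, 'joints': array([-6.64612731e+01,  1.83413524e+01,  8.96889081e+01, -4.19655430e-04,
        7.20422576e+01, -1.14500519e+00]), 'joint_vel': array([-0.02582927, -0.22746257, -0.16392315,  0.04093848, -0.01103533,
        0.04774666]), 'joint_torque': array([ 2.25662266e-04, -4.12775123e+01, -2.32154721e+01,  7.27449381e-02,
        4.33940277e-02, -9.05174943e-05]), 'tcp_pos': array([ 0.23999762, -0.52214819,  0.23234196]), 'tool_rot': array([[-5.11860121e-04,  4.17610838e-01, -9.08625845e-01],
       [ 1.15757872e-03, -9.08625108e-01, -4.17611151e-01],
       [-9.99999199e-01, -1.26556444e-03, -1.83284634e-05]]), 'contact_force': array([-0.46378374,  0.13435092,  0.06272999]), 'moment': array([-0.03313972,  0.0538342 ,  0.01992561]), 'opening': 1.001020303186608}
```

View pics/top0.png

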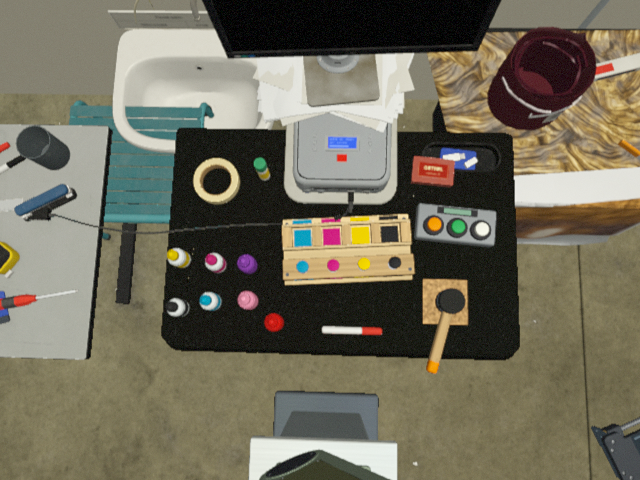

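View pics/scene0.png

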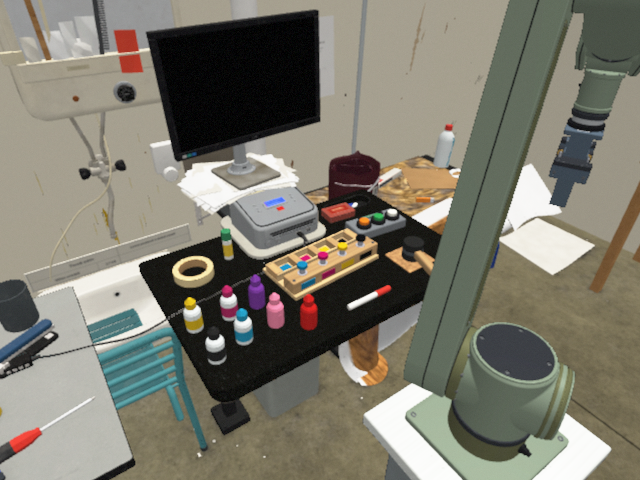

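Run:
```python
from h import *
c=shot('top');im=c['pixels'][:,:,::-1].copy()
hsv=cv2.cvtColor(im,cv2.COLOR_BGR2HSV)
def blobs(name,lo,hi,roi,z,amin=15):
    u0,u1,v0,v1=roi
    m=cv2.inRange(hsv,np.array(lo),np.array(hi));k=np.zeros_like(m);k[v0:v1,u0:u1]=m[v0:v1,u0:u1]
    n,l,s,ce=cv2.connectedComponentsWithStats(k)
    for i in range(1,n):
        if s[i,4]>=amin: print(name,ce[i].round(1),s[i].tolist(),onz(c,*ce[i],z).round(4))
B=(165,290,240,340);P=(285,412,254,280);Q=(285,412,222,248);K=(415,495,210,245)
col={'yel':((20,120,100),(35,255,255)),'mag':((155,120,80),(172,255,255)),'cyan':((85,120,80),(105,255,255))}
for n,(lo,hi) in col.items():
    blobs('cap '+n,lo,hi,B,.088); blobs('peg '+n,lo,hi,P,.076); blobs('pocket '+n,lo,hi,Q,.012)
blobs('peg blk',(0,0,0),(180,255,60),(386,405,254,275),.076)
blobs('pk blk',(0,0,0),(180,255,60),(380,405,222,248),.012)
blobs('orange',(8,150,120),(20,255,255),K,.052);blobs('green',(45,100,60),(85,255,255),K,.052);blobs('white',(0,0,190),(180,40,255),K,.052)
blobs('mat',(8,60,90),(25,200,255),(415,475,270,330),.004)
blobs('handle end',(5,200,150),(20,255,255),(415,475,340,380),.03)
blobs('head',(0,0,0),(180,255,60),(430,467,286,318),.056)
a=cv2.resize(im[235:340,160:295],None,fx=4,fy=4,interpolation=cv2.INTER_CUBIC)
b=cv2.resize(im[205:290,275:500],None,fx=3.4,fy=3.4,interpolation=cv2.INTER_CUBIC)
o=np.zeros((600,800,3),np.uint8);
a=cv2.resize(a,(385,300));o[:300,:385]=a;b=b[:289,:765];o[305:305+len(b),:765]=b
d=cv2.resize(im[270:380,410:480],(190,300));o[:300,400:590]=d
cv2.imwrite('pics/crop1.png',o)
```

```text
cap yel [172.  254.5] [167, 249, 12, 12, 102] [0.536  0.3341 0.088 ]
cap yel [185.2 260.8] [179, 252, 10, 16, 55] [0.5233 0.3048 0.088 ]
peg yel [363.7 263.1] [357, 257, 14, 13, 138] [ 0.5293 -0.0755  0.076 ]
peg yel [362.4 276.4] [353, 275, 20, 3, 37] [ 0.5007 -0.0731  0.076 ]
pocket yel [360. 235.] [351, 226, 19, 19, 307] [ 0.6019 -0.0701  0.012 ]
cap mag [210.5 259.1] [205, 254, 12, 11, 94] [0.5283 0.2507 0.088 ]
cap mag [221.9 266.3] [215, 260, 11, 13, 28] [0.5134 0.2253 0.088 ]
peg mag [332.9 264.9] [328, 260, 11, 11, 104] [ 0.5238 -0.01    0.076 ]
pocket mag [331.2 236.5] [323, 229, 18, 16, 269] [ 0.597  -0.0046  0.012 ]
cap cyan [204.7 299.7] [199, 295, 12, 10, 94] [0.4418 0.2576 0.088 ]
cap cyan [217.  303.1] [211, 294, 9, 17, 28] [0.4355 0.2313 0.088 ]
peg cyan [302.  266.2] [297, 261, 11, 11, 100] [0.5192 0.0558 0.076 ]
pocket cyan [300.  222.2] [293, 222, 18, 2, 24] [0.6286 0.0677 0.012 ]
pocket cyan [302.6 237.7] [295, 230, 16, 16, 249] [0.5926 0.0606 0.012 ]
peg blk [394.3 261.9] [389, 257, 11, 11, 80] [ 0.5334 -0.1404  0.076 ]
pk blk [388.9 233.7] [381, 227, 17, 15, 217] [ 0.6065 -0.1359  0.012 ]
orange [434.1 223.6] [427, 217, 15, 14, 161] [ 0.6235 -0.2303  0.052 ]
green [457.6 226.2] [451, 219, 15, 15, 164] [ 0.619  -0.2815  0.052 ]
white [482.  228.6] [476, 222, 13, 14, 134] [ 0.6148 -0.3343  0.052 ]
mat [442.6 302.6] [422, 279, 46, 51, 1574] [ 0.4538 -0.2574  0.004 ]
handle end [432.3 366.7] [427, 360, 12, 13, 108] [ 0.3149 -0.2283  0.03  ]
head [450.  300.8] [436, 289, 28, 24, 526] [ 0.4552 -0.2617  0.056 ]
```

View pics/crop1.png

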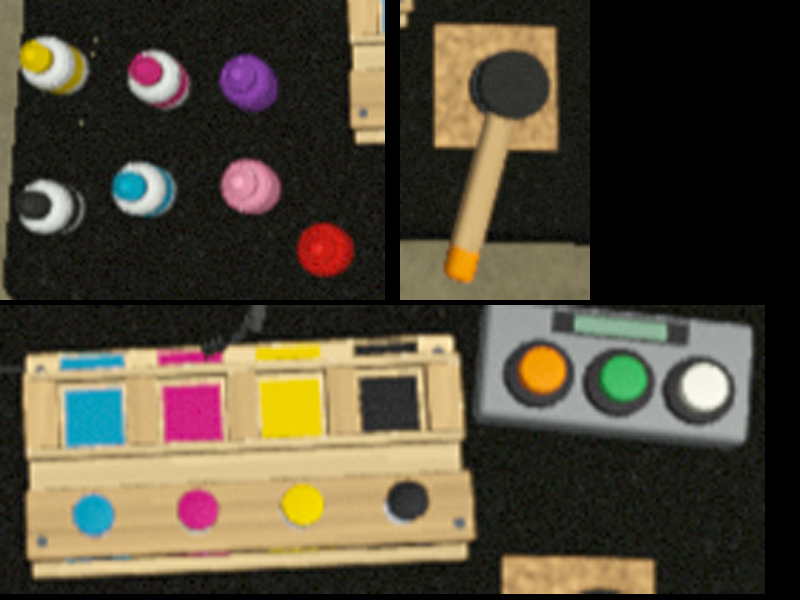

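```bash
cat >> h.py <<'E'
from scipy.spatial.transform import Rotation as R
RY=np.array([-0.0722,0.9974,0]); RX=np.array([0.9974,0.0722,0]); RC=np.array([0.5993,-0.0374,0])
POC={n:RC+k*RY for n,k in zip(('blue','magenta','yellow','black'),(.099,.033,-.033,-.099))}
def go(p,ydir=-RY,xdir=(0,0,-1)):
    s=robot.read_state();Rt=s['tool_rot']
    x=np.array(xdir,float);y=np.array(ydir,float);y/=np.linalg.norm(y);T=np.stack([x,y,np.cross(x,y)],1)
    print('t%.1f tcp'%s['time'],s['tcp_pos'].round(4),'op %.2f'%s['opening'],'F',s['contact_force'].round(1),'tool shift cm',(Rt.T@(np.array(p)-s['tcp_pos'])*100).round(2),'rot deg',R.from_matrix(Rt.T@T).as_rotvec(degrees=True).round(2), 'in target frame cm',(T.T@(np.array(p)-s['tcp_pos'])*100).round(2))
E
python3 - <<'E'
from h import *
c=shot('top');s=shot('scene')
print('black cap',onz(c,172.3,306.7,.088))
def tri(a,b):
    o1,d1=ray(c,*a);o2,d2=ray(s,*b);A=np.stack([d1,-d2],1);t=np.linalg.lstsq(A,o2-o1,rcond=None)[0];return (o1+d1*t[0]).round(3),(o2+d2*t[1]).round(3)
print('printer',tri((388,186),(318,213)))
print('monitor low corner',tri((215,52),(175,158)))
go((0.50,0.28,0.25))
E
```

```text
black cap [0.42537951 0.32525454 0.088     ]
printer (array([ 0.702, -0.127,  0.07 ]), array([ 0.705, -0.122,  0.07 ]))
monitor low corner (array([0.902, 0.223, 0.264]), array([0.894, 0.209, 0.256]))
t0.3 tcp [ 0.2401 -0.5223  0.2327] op 1.00 F [ 0.4  0.2 -0.5] tool shift cm [ -1.7  -62.05 -57.12] rot deg [2.054e+01 1.000e-02 3.000e-02] in target frame cm [ -1.73 -78.15 -31.72]
```

{"fn": "arm_command", "kwargs": {
  "targets": [
    {"ax":6.85},
    {"ax":6.85},
    {"ax":6.84},
    {"ty":-3.55,"tz":-1.44},
    {"ty":-3.55,"tz":-1.44},
    {"ty":-3.55,"tz":-1.44},
    {"ty":-3.55,"tz":-1.44},
    {"ty":-3.55,"tz":-1.44},
    {"ty":-3.55,"tz":-1.44},
    {"ty":-3.55,"tz":-1.44},
    {"ty":-3.55,"tz":-1.44},
    {"ty":-3.55,"tz":-1.44},
    {"ty":-3.55,"tz":-1.44},
    {"ty":-3.55,"tz":-1.44},
    {"ty":-3.55,"tz":-1.44},
    {"ty":-3.55,"tz":-1.44},
    {"ty":-3.55,"tz":-1.44},
    {"ty":-3.55,"tz":-1.44},
    {"ty":-3.55,"tz":-1.44},
    {"ty":-3.55,"tz":-1.44}
  ]
}}

```text
$.targets[0]: bad value
```

{"fn": "arm_command", "kwargs": {
  "targets": [
    {"ty":-3.55,"tz":-1.44},
    {"ty":-3.55,"tz":-1.44},
    {"ty":-3.55,"tz":-1.44},
    {"ty":-3.55,"tz":-1.44},
    {"ty":-3.55,"tz":-1.44},
    {}
  ],
  "gripper": 0.65
}}

```text
$.targets[0]: bad value
```

Run:
```python
from h import *
c=shot('wrist','w1.png')
go((.5,.28,.25))
for n,p in dict(yel=(.536,.334),mag=(.528,.251),cy=(.442,.258),bk=(.4254,.3253)).items(): print(n,np.round(proj(c,(*p,.09),True),1))
```

```text
t0.3 tcp [ 0.2401 -0.5224  0.2328] op 1.00 F [-1.   0.3 -0.1] tool shift cm [ -1.7  -62.05 -57.12] rot deg [2.054e+01 0.000e+00 2.000e-02] in target frame cm [ -1.72 -78.15 -31.72]
yel [ -61.1 -114.5]
mag [ -45.  -116.2]
cy [-72.1 -71. ]
bk [-89.3 -60. ]
```

View pics/w1.png

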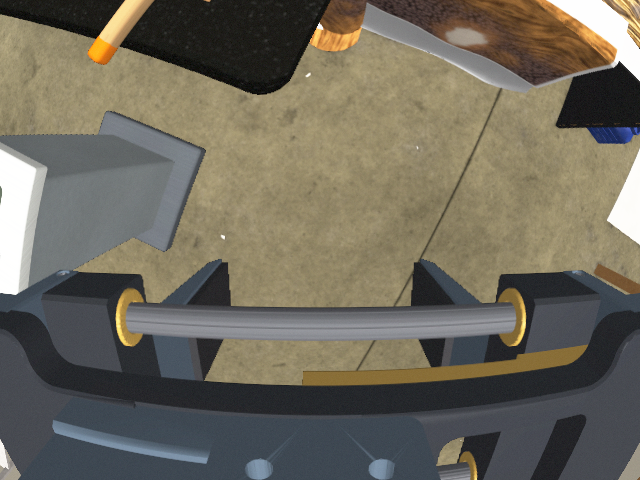

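{"fn": "arm_command", "kwargs": {
  "targets": [
    {"tx":0,"ty":0,"tz":0,"ax":6.85,"ay":0,"az":0},
    {"tx":0,"ty":0,"tz":0,"ax":6.85,"ay":0,"az":0},
    {"tx":0,"ty":0,"tz":0,"ax":6.84,"ay":0,"az":0},
    {"tx":0,"ty":-3.55,"tz":-1.44,"ax":0,"ay":0,"az":0},
    {"tx":0,"ty":-3.55,"tz":-1.44,"ax":0,"ay":0,"az":0},
    {"tx":0,"ty":-3.55,"tz":-1.44,"ax":0,"ay":0,"az":0},
    {"tx":0,"ty":-3.55,"tz":-1.44,"ax":0,"ay":0,"az":0},
    {"tx":0,"ty":-3.55,"tz":-1.44,"ax":0,"ay":0,"az":0},
    {"tx":0,"ty":-3.55,"tz":-1.44,"ax":0,"ay":0,"az":0},
    {"tx":0,"ty":-3.55,"tz":-1.44,"ax":0,"ay":0,"az":0},
    {"tx":0,"ty":-3.55,"tz":-1.44,"ax":0,"ay":0,"az":0},
    {"tx":0,"ty":-3.55,"tz":-1.44,"ax":0,"ay":0,"az":0},
    {"tx":0,"ty":-3.55,"tz":-1.44,"ax":0,"ay":0,"az":0},
    {"tx":0,"ty":-3.55,"tz":-1.44,"ax":0,"ay":0,"az":0},
    {"tx":0,"ty":-3.55,"tz":-1.44,"ax":0,"ay":0,"az":0},
    {"tx":0,"ty":-3.55,"tz":-1.44,"ax":0,"ay":0,"az":0},
    {"tx":0,"ty":-3.55,"tz":-1.44,"ax":0,"ay":0,"az":0},
    {"tx":0,"ty":-3.55,"tz":-1.44,"ax":0,"ay":0,"az":0},
    {"tx":0,"ty":-3.55,"tz":-1.44,"ax":0,"ay":0,"az":0},
    {"tx":0,"ty":-3.55,"tz":-1.44,"ax":0,"ay":0,"az":0}
  ]
}}

```text
time: 2.02
tcp_pos: [0.4408, 0.0992, 0.2332]
tool_rot: [[0.001, 0.073, -0.997], [-0.0, -0.997, -0.073], [-1.0, 0.0, -0.001]]
contact_force: [0.9, -1.1, -0.2]
opening: 0.997
```

{"fn": "arm_command", "kwargs": {
  "targets": [
    {"tx":0,"ty":-3.55,"tz":-1.44,"ax":0,"ay":0,"az":0},
    {"tx":0,"ty":-3.55,"tz":-1.44,"ax":0,"ay":0,"az":0},
    {"tx":0,"ty":-3.55,"tz":-1.44,"ax":0,"ay":0,"az":0},
    {"tx":0,"ty":-3.55,"tz":-1.44,"ax":0,"ay":0,"az":0},
    {"tx":0,"ty":-3.55,"tz":-1.44,"ax":0,"ay":0,"az":0},
    {"tx":0,"ty":0,"tz":0,"ax":0,"ay":0,"az":0}
  ],
  "gripper": 0.65
}}

```text
time: 2.52
tcp_pos: [0.5014, 0.2854, 0.2322]
tool_rot: [[0.002, 0.077, -0.997], [0.004, -0.997, -0.077], [-1.0, -0.004, -0.002]]
contact_force: [-0.2, 0.3, 0.3]
opening: 0.651
```

Run:
```python
from h import *
c=shot('wrist','w2.png')
go((.5,.28,.25))
for n,p in dict(yel=(.536,.334),mag=(.528,.251),cy=(.442,.258),bk=(.4254,.3253)).items(): print(n,np.round(proj(c,(*p,.09),True),1))
```

```text
t2.6 tcp [0.5002 0.2823 0.2321] op 0.65 F [ 0.4  0.1 -0.3] tool shift cm [-1.79  0.22  0.04] rot deg [0.22 0.01 0.01] in target frame cm [-1.79  0.22  0.04]
yel [264.2 191. ]
mag [366.6 208.7]
cy [347.6 306.6]
bk [269.4 317.9]
```

View pics/w2.png

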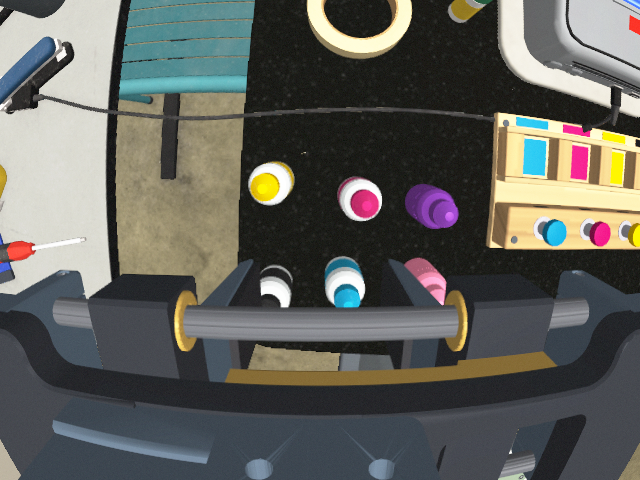

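```bash
cat >> h.py <<'E'
COL={'yellow':((20,120,100),(35,255,255)),'magenta':((155,120,80),(172,255,255)),'blue':((85,120,80),(105,255,255))}
def wcap(c,col,z,near,rad=40):
    hsv=cv2.cvtColor(c['pixels'],cv2.COLOR_RGB2HSV);m=cv2.inRange(hsv,np.array(COL[col][0]),np.array(COL[col][1]))
    k=np.zeros_like(m);cv2.circle(k,tuple(int(a) for a in near),rad,255,-1);m&=k
    n,l,s,ce=cv2.connectedComponentsWithStats(m)
    for i in range(1,n):
        if s[i,4]>60: print(col,ce[i].round(1),s[i].tolist(),onz(c,*ce[i],z,True).round(4))
E
python3 - <<'E'
from h import *
c=shot('wrist')
wcap(c,'yellow',.088,(266,185));wcap(c,'magenta',.088,(362,203))
wcap(c,'blue',.076,(552,232),15);wcap(c,'magenta',.076,(598,232),15);wcap(c,'blue',.012,(535,155),25);wcap(c,'magenta',.012,(580,162),20)
go((.537,.3345,.18))
E
```

```text
yellow [282.  169.6] [265, 160, 25, 30, 96] [0.5525 0.3172 0.088 ]
yellow [260.2 184.7] [246, 171, 30, 28, 646] [0.5392 0.3341 0.088 ]
magenta [360.1 201.2] [347, 188, 28, 28, 613] [0.5318 0.2529 0.088 ]
blue [551.3 230.1] [539, 217, 25, 27, 495] [0.5218 0.0583 0.076 ]
magenta [597.2 231.4] [587, 220, 21, 24, 407] [ 0.5263 -0.0064  0.076 ]
blue [531.2 154.6] [520, 136, 24, 38, 763] [0.594  0.0554 0.012 ]
magenta [576.5 160.2] [568, 143, 18, 35, 531] [ 0.5988 -0.0125  0.012 ]
t2.6 tcp [0.4995 0.2803 0.2322] op 0.64 F [-0.1 -1.   0. ] tool shift cm [ 5.21 -5.13 -4.15] rot deg [ 0.13  0.07 -0.06] in target frame cm [ 5.22 -5.14 -4.13]
```

{"fn": "arm_command", "kwargs": {
  "targets": [
    {"tx":0,"ty":-2.55,"tz":-2.1,"ax":0.1,"ay":0,"az":0},
    {"tx":0,"ty":-2.55,"tz":-2.1,"ax":0,"ay":0,"az":0},
    {"tx":2,"ty":0,"tz":0,"ax":0,"ay":0,"az":0},
    {"tx":3,"ty":0,"tz":0,"ax":0,"ay":0,"az":0},
    {"tx":3,"ty":0,"tz":0,"ax":0,"ay":0,"az":0},
    {"tx":0,"ty":0,"tz":0,"ax":0,"ay":0,"az":0},
    {"tx":0,"ty":0,"tz":0,"ax":0,"ay":0,"az":0}
  ]
}}

```text
time: 3.2
tcp_pos: [0.5371, 0.3315, 0.1521]
tool_rot: [[-0.003, 0.069, -0.998], [-0.002, -0.998, -0.069], [-1.0, 0.002, 0.003]]
contact_force: [0.7, 0.2, 1.5]
opening: 0.649
```

Run:
```python
from h import *
go((.538,.334,.046))
```

```text
t3.2 tcp [0.5371 0.3315 0.1521] op 0.65 F [0.7 0.2 1.5] tool shift cm [10.61 -0.27 -0.14] rot deg [-0.17  0.19 -0.12] in target frame cm [10.61 -0.25 -0.11]
```

{"fn": "arm_command", "kwargs": {
  "targets": [
    {"tx":2.5,"ty":-0.2,"tz":-0.1,"ax":0,"ay":0,"az":0},
    {"tx":3,"ty":0,"tz":0,"ax":0,"ay":0,"az":0},
    {"tx":3,"ty":0,"tz":0,"ax":0,"ay":0,"az":0},
    {"tx":2.1,"ty":0,"tz":0,"ax":0,"ay":0,"az":0},
    {"tx":0,"ty":0,"tz":0,"ax":0,"ay":0,"az":0},
    {"tx":0,"ty":0,"tz":0,"ax":0,"ay":0,"az":0}
  ]
}}

```text
time: 3.7
tcp_pos: [0.5397, 0.3352, 0.0485]
tool_rot: [[0.001, 0.07, -0.998], [0.001, -0.998, -0.07], [-1.0, -0.001, -0.002]]
contact_force: [0.4, -0.4, 0.4]
opening: 0.647
```

{"fn": "arm_command", "kwargs": {
  "targets": [
    {"tx":0,"ty":0,"tz":0,"ax":0,"ay":0,"az":0},
    {"tx":0,"ty":0,"tz":0,"ax":0,"ay":0,"az":0},
    {"tx":0,"ty":0,"tz":0,"ax":0,"ay":0,"az":0},
    {"tx":0,"ty":0,"tz":0,"ax":0,"ay":0,"az":0},
    {"tx":0,"ty":0,"tz":0,"ax":0,"ay":0,"az":0},
    {"tx":0,"ty":0,"tz":0,"ax":0,"ay":0,"az":0}
  ],
  "gripper": 0.3,
  "grip_force": 15
}}

```text
time: 4.2
tcp_pos: [0.5397, 0.3357, 0.0487]
tool_rot: [[0.003, 0.071, -0.998], [0.001, -0.998, -0.071], [-1.0, -0.001, -0.003]]
contact_force: [-0.4, -0.4, 6.9]
opening: 0.4
```

Run:
```python
from h import *
go((.538,.334,.046))
```

```text
t4.2 tcp [0.5397 0.3357 0.0487] op 0.40 F [-0.4 -0.4  6.9] tool shift cm [0.27 0.16 0.18] rot deg [-0.09 -0.16  0.06] in target frame cm [0.27 0.15 0.18]
```

{"fn": "arm_command", "kwargs": {
  "targets": [
    {"tx":-2,"ty":0,"tz":0,"ax":0,"ay":0,"az":0},
    {"tx":-3.5,"ty":0,"tz":0,"ax":0,"ay":0,"az":0},
    {"tx":-3.5,"ty":0,"tz":0,"ax":0,"ay":0,"az":0},
    {"tx":-3.5,"ty":1,"tz":0,"ax":0,"ay":0,"az":0},
    {"tx":0,"ty":2.9,"tz":-0.25,"ax":0,"ay":0,"az":0},
    {"tx":0,"ty":2.9,"tz":-0.25,"ax":0,"ay":0,"az":0},
    {"tx":0,"ty":2.9,"tz":-0.25,"ax":0,"ay":0,"az":0},
    {"tx":0,"ty":2.9,"tz":-0.25,"ax":0,"ay":0,"az":0},
    {"tx":0,"ty":2.9,"tz":-0.25,"ax":0,"ay":0,"az":0},
    {"tx":0,"ty":2.9,"tz":-0.25,"ax":0,"ay":0,"az":0},
    {"tx":0,"ty":2.9,"tz":-0.25,"ax":0,"ay":0,"az":0},
    {"tx":0,"ty":2.9,"tz":-0.25,"ax":0,"ay":0,"az":0},
    {"tx":0,"ty":2.9,"tz":-0.25,"ax":0,"ay":0,"az":0},
    {"tx":0,"ty":2.9,"tz":-0.25,"ax":0,"ay":0,"az":0},
    {"tx":0,"ty":2.9,"tz":-0.25,"ax":0,"ay":0,"az":0},
    {"tx":0,"ty":2.9,"tz":-0.25,"ax":0,"ay":0,"az":0},
    {"tx":0,"ty":2.9,"tz":-0.25,"ax":0,"ay":0,"az":0},
    {"tx":0,"ty":2.0,"tz":0,"ax":0,"ay":0,"az":0},
    {"tx":0,"ty":0,"tz":0,"ax":0,"ay":0,"az":0},
    {"tx":0,"ty":0,"tz":0,"ax":0,"ay":0,"az":0}
  ]
}}

```text
time: 5.87
tcp_pos: [0.5997, -0.0691, 0.1719]
tool_rot: [[-0.0, 0.068, -0.998], [0.0, -0.998, -0.068], [-1.0, -0.0, 0.0]]
contact_force: [0.0, -0.2, 0.7]
opening: 0.406
```

Run:
```python
from h import *
c=shot('wrist','w3.png')
p=POC['yellow'].copy();p[2]=.0617;go(p)
for n in POC: print(n,np.round(proj(c,(*POC[n][:2],.012),True),1),np.round(proj(c,POC[n]-.073*RX+[0,0,.076],True),1))
```

```text
t5.9 tcp [ 0.5997 -0.0682  0.1719] op 0.41 F [ 1.2  0.3 -0.1] tool shift cm [11.02  0.23 -0.19] rot deg [-0.14  0.02  0.04] in target frame cm [11.02  0.22 -0.19]
blue [176.4 231.2] [159.7 336.7]
magenta [246.5 230.5] [237.3 341.1]
yellow [322.3 230.1] [322.8 342.5]
black [398.1 230. ] [408.2 340.5]
```

View pics/w3.png

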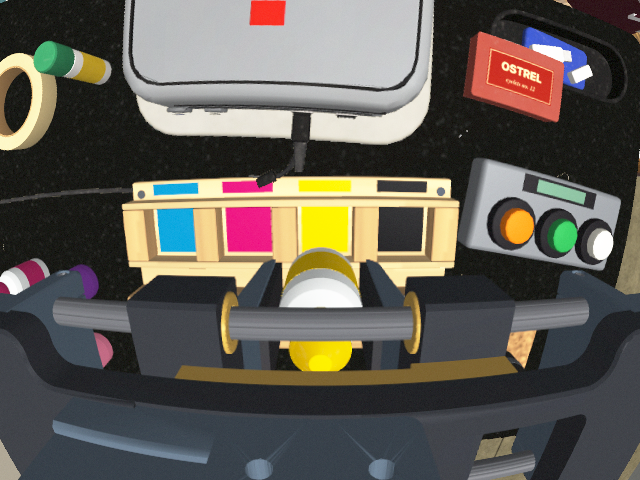

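Run:
```python
from h import *
c=shot('wrist')
hsv=cv2.cvtColor(c['pixels'],cv2.COLOR_RGB2HSV)
rg=dict(COL,black=((0,0,0),(180,255,60)))
print(robot.read_state()['tcp_pos'])
for n,x0 in zip(('blue','magenta','yellow','black'),(178,250,325,402)):
  for name,(v0,v1),z in (('floor',(208,245),.012),('mark',(178,196),.034)):
    m=cv2.inRange(hsv,np.array(rg[n][0]),np.array(rg[n][1]))[v0:v1,x0-36:x0+36]
    cols=np.where((m>0).sum(0)>0.5*(m>0).sum(0).max())[0];rows=np.where((m>0).sum(1)>25)[0]
    u=(cols.min()+cols.max())/2+x0-36; v=(rows.min()+rows.max())/2+v0
    print(n,name,cols.min()+x0-36,cols.max()+x0-36,rows.min()+v0,rows.max()+v0,'->',onz(c,u,v,z,True).round(4),'pocket',POC[n].round(4))
```

```text
[ 0.59964303 -0.06764012  0.17191051]
blue floor 160 194 209 244 -> [0.5962 0.0617 0.012 ] pocket [0.5922 0.0613 0.    ]
blue mark 155 198 184 193 -> [0.6335 0.0532 0.034 ] pocket [0.5922 0.0613 0.    ]
magenta floor 228 271 208 244 -> [ 0.6009 -0.0061  0.012 ] pocket [ 0.5969 -0.0045  0.    ]
magenta mark 224 273 182 191 -> [ 0.6377 -0.0082  0.034 ] pocket [ 0.5969 -0.0045  0.    ]
yellow floor 302 348 208 244 -> [ 0.6053 -0.0714  0.012 ] pocket [ 0.6017 -0.0703  0.    ]
yellow mark 300 351 180 191 -> [ 0.6422 -0.0688  0.034 ] pocket [ 0.6017 -0.0703  0.    ]
black floor 380 422 208 244 -> [ 0.6102 -0.1373  0.012 ] pocket [ 0.6064 -0.1361  0.    ]
black mark 379 426 183 190 -> [ 0.6464 -0.1298  0.034 ] pocket [ 0.6064 -0.1361  0.    ]
```

{"fn": "arm_command", "kwargs": {
  "targets": [
    {"tx":2.0,"ty":0.33,"tz":-0.2,"ax":0,"ay":0,"az":0},
    {"tx":3,"ty":0,"tz":0,"ax":0,"ay":0,"az":0},
    {"tx":2.3,"ty":0,"tz":0,"ax":0,"ay":0,"az":0},
    {"tx":0,"ty":0,"tz":0,"ax":0,"ay":0,"az":0},
    {"tx":0,"ty":0,"tz":0,"ax":0,"ay":0,"az":0},
    {"tx":0,"ty":0,"tz":0,"ax":0,"ay":0,"az":0}
  ]
}}

```text
time: 6.47
tcp_pos: [0.6032, -0.0708, 0.1004]
tool_rot: [[0.002, 0.072, -0.997], [-0.0, -0.997, -0.072], [-1.0, 0.0, -0.002]]
contact_force: [0.4, -0.0, -0.6]
opening: 0.406
```

Run:
```python
from h import *
go((.6017,-.071,.0622))
```

```text
t6.5 tcp [ 0.6032 -0.0708  0.1004] op 0.41 F [ 0.4 -0.  -0.6] tool shift cm [3.82 0.   0.16] rot deg [-0.03 -0.14 -0.03] in target frame cm [3.82 0.   0.15]
```

{"fn": "arm_command", "kwargs": {
  "targets": [
    {"tx":0.8,"ty":0,"tz":0.12,"ax":0,"ay":0,"az":0},
    {"tx":0.8,"ty":0,"tz":0,"ax":0,"ay":0,"az":0},
    {"tx":0.8,"ty":0,"tz":0,"ax":0,"ay":0,"az":0},
    {"tx":0.7,"ty":0,"tz":0,"ax":0,"ay":0,"az":0},
    {"tx":0.7,"ty":0,"tz":0,"ax":0,"ay":0,"az":0},
    {"tx":0,"ty":0,"tz":0,"ax":0,"ay":0,"az":0},
    {"tx":0,"ty":0,"tz":0,"ax":0,"ay":0,"az":0},
    {"tx":0,"ty":0,"tz":0,"ax":0,"ay":0,"az":0}
  ]
}}

```text
time: 7.13
tcp_pos: [0.6008, -0.0716, 0.0606]
tool_rot: [[-0.0, 0.07, -0.998], [0.0, -0.998, -0.07], [-1.0, -0.0, 0.0]]
contact_force: [-0.0, 0.4, 0.3]
opening: 0.41
```

{"fn": "arm_command", "kwargs": {
  "targets": [
    {"tx":0,"ty":0,"tz":0,"ax":0,"ay":0,"az":0},
    {"tx":0,"ty":0,"tz":0,"ax":0,"ay":0,"az":0},
    {"tx":0,"ty":0,"tz":0,"ax":0,"ay":0,"az":0},
    {"tx":0,"ty":0,"tz":0,"ax":0,"ay":0,"az":0},
    {"tx":-1.5,"ty":0,"tz":0,"ax":0,"ay":0,"az":0},
    {"tx":-3.5,"ty":0,"tz":0,"ax":0,"ay":0,"az":0},
    {"tx":-3.5,"ty":0,"tz":0,"ax":0,"ay":0,"az":0},
    {"tx":-3,"ty":0,"tz":0,"ax":0,"ay":0,"az":0},
    {"tx":0,"ty":0,"tz":0,"ax":0,"ay":0,"az":0}
  ],
  "gripper": 0.58
}}

```text
time: 7.88
tcp_pos: [0.6047, -0.0721, 0.1831]
tool_rot: [[0.014, 0.071, -0.997], [-0.002, -0.998, -0.071], [-1.0, 0.003, -0.013]]
contact_force: [1.4, 0.0, 0.9]
opening: 0.578
```

Run:
```python
from h import *
go((.5302,.2525,.17))
```

```text
t7.9 tcp [ 0.6047 -0.0721  0.1831] op 0.58 F [1.4 0.  0.9] tool shift cm [  1.15 -32.91   5.15] rot deg [-0.09 -0.76 -0.16] in target frame cm [  1.31 -32.91   5.08]
```

{"fn": "arm_command", "kwargs": {
  "targets": [
    {"tx":0,"ty":-2.74,"tz":0.42,"ax":0,"ay":0,"az":0},
    {"tx":0,"ty":-2.74,"tz":0.42,"ax":0,"ay":0,"az":0},
    {"tx":0,"ty":-2.74,"tz":0.42,"ax":0,"ay":0,"az":0},
    {"tx":0,"ty":-2.74,"tz":0.42,"ax":0,"ay":0,"az":0},
    {"tx":0,"ty":-2.74,"tz":0.42,"ax":0,"ay":0,"az":0},
    {"tx":0,"ty":-2.74,"tz":0.42,"ax":0,"ay":0,"az":0},
    {"tx":0,"ty":-2.74,"tz":0.42,"ax":0,"ay":0,"az":0},
    {"tx":0,"ty":-2.74,"tz":0.42,"ax":0,"ay":0,"az":0},
    {"tx":0,"ty":-2.74,"tz":0.42,"ax":0,"ay":0,"az":0},
    {"tx":0,"ty":-2.74,"tz":0.42,"ax":0,"ay":0,"az":0},
    {"tx":0,"ty":-2.74,"tz":0.42,"ax":0,"ay":0,"az":0},
    {"tx":0,"ty":-2.74,"tz":0.42,"ax":0,"ay":0,"az":0},
    {"tx":0,"ty":0,"tz":0,"ax":0,"ay":0,"az":0},
    {"tx":0,"ty":0,"tz":0,"ax":0,"ay":0,"az":0},
    {"tx":0,"ty":0,"tz":0,"ax":0,"ay":0,"az":0}
  ],
  "gripper": 0.65
}}

```text
time: 9.13
tcp_pos: [0.5273, 0.2523, 0.1756]
tool_rot: [[-0.0, 0.071, -0.997], [-0.001, -0.997, -0.071], [-1.0, 0.001, 0.0]]
contact_force: [0.2, -0.8, 0.0]
opening: 0.647
```

Run:
```python
from h import *
c=shot('top')
hsv=cv2.cvtColor(c['pixels'],cv2.COLOR_RGB2HSV)
go((.5302,.2525,.0475))
c=shot('wrist');wcap(c,'magenta',.09,proj(c,(.53,.2525,.09),True),45)
```

```text
t9.2 tcp [0.5275 0.2519 0.1757] op 0.65 F [ 1.1 -0.3 -0.2] tool shift cm [12.82 -0.05 -0.28] rot deg [-0.13  0.02 -0.04] in target frame cm [12.82 -0.04 -0.27]
magenta [320.1 213.7] [299, 209, 43, 18, 162] [0.5565 0.2543 0.09  ]
magenta [321.6 247.4] [306, 229, 33, 37, 953] [0.534  0.2517 0.09  ]
```

{"fn": "arm_command", "kwargs": {
  "targets": [
    {"tx":2.5,"ty":0,"tz":-0.3,"ax":0,"ay":0,"az":0},
    {"tx":3.5,"ty":0,"tz":0,"ax":0,"ay":0,"az":0},
    {"tx":3.5,"ty":0,"tz":0,"ax":0,"ay":0,"az":0},
    {"tx":2,"ty":0,"tz":0,"ax":0,"ay":0,"az":0},
    {"tx":1.2,"ty":0,"tz":0,"ax":0,"ay":0,"az":0},
    {"tx":0,"ty":0,"tz":0,"ax":0,"ay":0,"az":0},
    {"tx":0,"ty":0,"tz":0,"ax":0,"ay":0,"az":0}
  ]
}}

```text
time: 9.82
tcp_pos: [0.5307, 0.252, 0.0487]
tool_rot: [[-0.001, 0.069, -0.998], [-0.001, -0.998, -0.069], [-1.0, 0.001, 0.001]]
contact_force: [0.1, -0.1, 0.9]
opening: 0.649
```

{"fn": "arm_command", "kwargs": {
  "targets": [
    {"tx":0,"ty":0,"tz":0,"ax":0,"ay":0,"az":0},
    {"tx":0,"ty":0,"tz":0,"ax":0,"ay":0,"az":0},
    {"tx":0,"ty":0,"tz":0,"ax":0,"ay":0,"az":0},
    {"tx":0,"ty":0,"tz":0,"ax":0,"ay":0,"az":0},
    {"tx":0,"ty":0,"tz":0,"ax":0,"ay":0,"az":0},
    {"tx":0,"ty":0,"tz":0,"ax":0,"ay":0,"az":0}
  ],
  "gripper": 0.3
}}

```text
time: 10.32
tcp_pos: [0.5311, 0.2531, 0.05]
tool_rot: [[0.002, 0.071, -0.997], [0.0, -0.997, -0.071], [-1.0, -0.0, -0.002]]
contact_force: [0.1, -1.0, 5.0]
opening: 0.406
```

{"fn": "arm_command", "kwargs": {
  "targets": [
    {"tx":-2,"ty":0,"tz":0,"ax":0,"ay":0,"az":0},
    {"tx":-3.6,"ty":0,"tz":0,"ax":0,"ay":0,"az":0},
    {"tx":-3.6,"ty":0,"tz":0,"ax":0,"ay":0,"az":0},
    {"tx":-3.6,"ty":0,"tz":0,"ax":0,"ay":0,"az":0},
    {"tx":0,"ty":2.62,"tz":-0.47,"ax":0,"ay":0,"az":0},
    {"tx":0,"ty":2.62,"tz":-0.47,"ax":0,"ay":0,"az":0},
    {"tx":0,"ty":2.62,"tz":-0.47,"ax":0,"ay":0,"az":0},
    {"tx":0,"ty":2.62,"tz":-0.47,"ax":0,"ay":0,"az":0},
    {"tx":0,"ty":2.62,"tz":-0.47,"ax":0,"ay":0,"az":0},
    {"tx":0,"ty":2.62,"tz":-0.47,"ax":0,"ay":0,"az":0},
    {"tx":0,"ty":2.62,"tz":-0.47,"ax":0,"ay":0,"az":0},
    {"tx":0,"ty":2.62,"tz":-0.47,"ax":0,"ay":0,"az":0},
    {"tx":0,"ty":2.62,"tz":-0.47,"ax":0,"ay":0,"az":0},
    {"tx":0,"ty":2.62,"tz":-0.47,"ax":0,"ay":0,"az":0},
    {"tx":0,"ty":0,"tz":0,"ax":0,"ay":0,"az":0},
    {"tx":0,"ty":0,"tz":0,"ax":0,"ay":0,"az":0},
    {"tx":0,"ty":0,"tz":0,"ax":0,"ay":0,"az":0}
  ]
}}

```text
time: 11.73
tcp_pos: [0.5954, -0.0046, 0.1766]
tool_rot: [[-0.001, 0.07, -0.998], [0.001, -0.998, -0.07], [-1.0, -0.001, 0.001]]
contact_force: [1.2, -0.7, -1.4]
opening: 0.411
```

Run:
```python
from h import *
go((.597,-.0052,.062))
```

```text
t11.7 tcp [ 0.5954 -0.0046  0.1766] op 0.41 F [ 1.2 -0.7 -1.4] tool shift cm [11.46  0.08 -0.16] rot deg [-0.12  0.05  0.04] in target frame cm [11.46  0.07 -0.15]
```

{"fn": "arm_command", "kwargs": {
  "targets": [
    {"tx":2.0,"ty":0.08,"tz":-0.1,"ax":0,"ay":0,"az":0},
    {"tx":3,"ty":0,"tz":0,"ax":0,"ay":0,"az":0},
    {"tx":2.6,"ty":0,"tz":0,"ax":0,"ay":0,"az":0},
    {"tx":0,"ty":0,"tz":0,"ax":0,"ay":0,"az":0},
    {"tx":0,"ty":0,"tz":0,"ax":0,"ay":0,"az":0},
    {"tx":0.8,"ty":0,"tz":0,"ax":0,"ay":0,"az":0},
    {"tx":0.8,"ty":0,"tz":0,"ax":0,"ay":0,"az":0},
    {"tx":0.8,"ty":0,"tz":0,"ax":0,"ay":0,"az":0},
    {"tx":0.7,"ty":0,"tz":0,"ax":0,"ay":0,"az":0},
    {"tx":0.7,"ty":0,"tz":0,"ax":0,"ay":0,"az":0},
    {"tx":0,"ty":0,"tz":0,"ax":0,"ay":0,"az":0},
    {"tx":0,"ty":0,"tz":0,"ax":0,"ay":0,"az":0},
    {"tx":0,"ty":0,"tz":0,"ax":0,"ay":0,"az":0}
  ]
}}

```text
time: 12.82
tcp_pos: [0.5969, -0.0057, 0.0629]
tool_rot: [[-0.0, 0.07, -0.998], [0.0, -0.998, -0.07], [-1.0, -0.0, 0.0]]
contact_force: [-0.0, -0.6, -0.3]
opening: 0.408
```

{"fn": "arm_command", "kwargs": {
  "targets": [
    {"tx":0.07,"ty":0,"tz":0,"ax":0,"ay":0,"az":0},
    {"tx":0,"ty":0,"tz":0,"ax":0,"ay":0,"az":0},
    {"tx":0,"ty":0,"tz":0,"ax":0,"ay":0,"az":0},
    {"tx":0,"ty":0,"tz":0,"ax":0,"ay":0,"az":0},
    {"tx":-1.5,"ty":0,"tz":0,"ax":0,"ay":0,"az":0},
    {"tx":-3.5,"ty":0,"tz":0,"ax":0,"ay":0,"az":0},
    {"tx":-3.5,"ty":0,"tz":0,"ax":0,"ay":0,"az":0},
    {"tx":-3,"ty":0,"tz":0,"ax":0,"ay":0,"az":0},
    {"tx":0,"ty":0,"tz":0,"ax":0,"ay":0,"az":0}
  ],
  "gripper": 0.58
}}

```text
time: 13.57
tcp_pos: [0.6006, -0.0058, 0.1844]
tool_rot: [[0.014, 0.071, -0.997], [-0.0, -0.998, -0.071], [-1.0, 0.001, -0.014]]
contact_force: [0.8, -0.1, 0.3]
opening: 0.578
```

{"fn": "arm_command", "kwargs": {
  "targets": [
    {"tx":0,"ty":-2.74,"tz":1.33,"ax":0,"ay":0,"az":0},
    {"tx":0,"ty":-2.74,"tz":1.33,"ax":0,"ay":0,"az":0},
    {"tx":0,"ty":-2.74,"tz":1.33,"ax":0,"ay":0,"az":0},
    {"tx":0,"ty":-2.74,"tz":1.33,"ax":0,"ay":0,"az":0},
    {"tx":0,"ty":-2.74,"tz":1.33,"ax":0,"ay":0,"az":0},
    {"tx":0,"ty":-2.74,"tz":1.33,"ax":0,"ay":0,"az":0},
    {"tx":0,"ty":-2.74,"tz":1.33,"ax":0,"ay":0,"az":0},
    {"tx":0,"ty":-2.74,"tz":1.33,"ax":0,"ay":0,"az":0},
    {"tx":0,"ty":-2.74,"tz":1.33,"ax":0,"ay":0,"az":0},
    {"tx":0,"ty":-2.74,"tz":1.33,"ax":0,"ay":0,"az":0},
    {"tx":0,"ty":0,"tz":0,"ax":0,"ay":0,"az":0},
    {"tx":0,"ty":0,"tz":0,"ax":0,"ay":0,"az":0},
    {"tx":0,"ty":0,"tz":0,"ax":0,"ay":0,"az":0}
  ],
  "gripper": 0.65
}}

```text
time: 14.65
tcp_pos: [0.4449, 0.2579, 0.177]
tool_rot: [[0.0, 0.071, -0.997], [-0.001, -0.997, -0.071], [-1.0, 0.001, -0.0]]
contact_force: [0.6, 0.2, -0.7]
opening: 0.651
```

Run:
```python
from h import *
c=shot('wrist','w4.png');wcap(c,'blue',.09,proj(c,(.4445,.2585,.09),True),50)
go((.4445,.2585,.0485))
```

```text
blue [319.6 217.4] [299, 212, 43, 17, 203] [0.4712 0.2605 0.09  ]
blue [320.2 253.1] [304, 235, 33, 37, 963] [0.4471 0.2584 0.09  ]
t14.7 tcp [0.4452 0.2576 0.1771] op 0.65 F [ 0.2 -0.3 -0.2] tool shift cm [12.86 -0.1   0.06] rot deg [-0.13 -0.   -0.03] in target frame cm [12.86 -0.1   0.06]
```

View pics/w4.png

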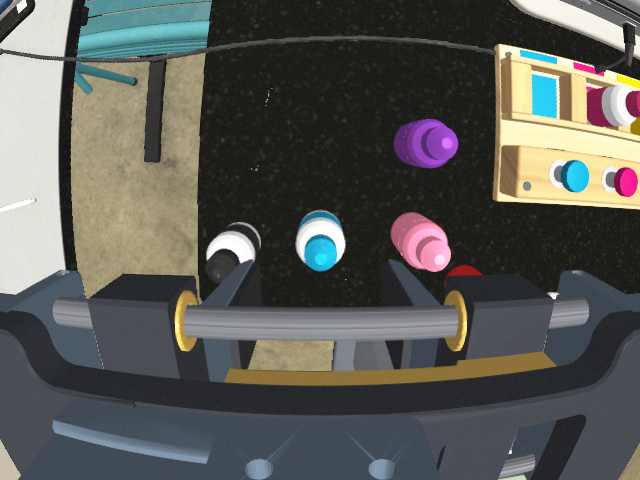

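{"fn": "arm_command", "kwargs": {
  "targets": [
    {"tx":2.5,"ty":-0.05,"tz":0,"ax":0,"ay":0,"az":0},
    {"tx":3.5,"ty":0,"tz":0,"ax":0,"ay":0,"az":0},
    {"tx":3.5,"ty":0,"tz":0,"ax":0,"ay":0,"az":0},
    {"tx":2,"ty":0,"tz":0,"ax":0,"ay":0,"az":0},
    {"tx":1.3,"ty":0,"tz":0,"ax":0,"ay":0,"az":0},
    {"tx":0,"ty":0,"tz":0,"ax":0,"ay":0,"az":0},
    {"tx":0,"ty":0,"tz":0,"ax":0,"ay":0,"az":0}
  ],
  "gripper": 0.57
}}

```text
time: 15.28
tcp_pos: [0.4453, 0.2577, 0.0488]
tool_rot: [[-0.001, 0.069, -0.998], [-0.001, -0.998, -0.069], [-1.0, 0.001, 0.001]]
contact_force: [-0.1, 0.4, 1.3]
opening: 0.573
```

{"fn": "arm_command", "kwargs": {
  "targets": [
    {"tx":0,"ty":0,"tz":0,"ax":0,"ay":0,"az":0},
    {"tx":0,"ty":0,"tz":0,"ax":0,"ay":0,"az":0},
    {"tx":0,"ty":0,"tz":0,"ax":0,"ay":0,"az":0},
    {"tx":0,"ty":0,"tz":0,"ax":0,"ay":0,"az":0},
    {"tx":0,"ty":0,"tz":0,"ax":0,"ay":0,"az":0},
    {"tx":0,"ty":0,"tz":0,"ax":0,"ay":0,"az":0}
  ],
  "gripper": 0.3
}}

```text
time: 15.78
tcp_pos: [0.4458, 0.2589, 0.0504]
tool_rot: [[0.003, 0.071, -0.997], [0.001, -0.997, -0.071], [-1.0, -0.001, -0.003]]
contact_force: [0.2, -2.5, 5.6]
opening: 0.405
```

Run:
```python
from h import *
p=POC['blue']-[0,.0007,0];p[2]=.178;go(p)
```

```text
t15.8 tcp [0.4458 0.2589 0.0504] op 0.41 F [ 0.2 -2.5  5.6] tool shift cm [-12.74  20.81 -13.23] rot deg [-0.08 -0.16  0.03] in target frame cm [-12.76  20.83 -13.16]
```

{"fn": "arm_command", "kwargs": {
  "targets": [
    {"tx":-2,"ty":0,"tz":0,"ax":0,"ay":0,"az":0},
    {"tx":-3.6,"ty":0,"tz":0,"ax":0,"ay":0,"az":0},
    {"tx":-3.6,"ty":0,"tz":0,"ax":0,"ay":0,"az":0},
    {"tx":-3.6,"ty":0,"tz":0,"ax":0,"ay":0,"az":0},
    {"tx":0,"ty":2.31,"tz":-1.46,"ax":0,"ay":0,"az":0},
    {"tx":0,"ty":2.31,"tz":-1.46,"ax":0,"ay":0,"az":0},
    {"tx":0,"ty":2.31,"tz":-1.46,"ax":0,"ay":0,"az":0},
    {"tx":0,"ty":2.31,"tz":-1.46,"ax":0,"ay":0,"az":0},
    {"tx":0,"ty":2.31,"tz":-1.46,"ax":0,"ay":0,"az":0},
    {"tx":0,"ty":2.31,"tz":-1.46,"ax":0,"ay":0,"az":0},
    {"tx":0,"ty":2.31,"tz":-1.46,"ax":0,"ay":0,"az":0},
    {"tx":0,"ty":2.31,"tz":-1.46,"ax":0,"ay":0,"az":0},
    {"tx":0,"ty":2.31,"tz":-1.46,"ax":0,"ay":0,"az":0},
    {"tx":0,"ty":0,"tz":0,"ax":0,"ay":0,"az":0},
    {"tx":0,"ty":0,"tz":0,"ax":0,"ay":0,"az":0},
    {"tx":0,"ty":0,"tz":0,"ax":0,"ay":0,"az":0}
  ]
}}

```text
time: 17.12
tcp_pos: [0.5899, 0.0609, 0.1768]
tool_rot: [[-0.001, 0.07, -0.998], [0.0, -0.998, -0.07], [-1.0, -0.001, 0.001]]
contact_force: [-1.0, 0.4, -0.8]
opening: 0.401
```

Run:
```python
from h import *
p=POC['blue']-[0,.0007,0];p[2]=.0625;go(p)
```

```text
t17.1 tcp [0.5899 0.0609 0.1768] op 0.40 F [-1.   0.4 -0.8] tool shift cm [11.43  0.05 -0.24] rot deg [-0.11  0.08  0.03] in target frame cm [11.43  0.05 -0.23]
```

{"fn": "arm_command", "kwargs": {
  "targets": [
    {"tx":2.0,"ty":0.05,"tz":-0.17,"ax":0,"ay":0,"az":0},
    {"tx":3,"ty":0,"tz":0,"ax":0,"ay":0,"az":0},
    {"tx":2.6,"ty":0,"tz":0,"ax":0,"ay":0,"az":0},
    {"tx":0,"ty":0,"tz":0,"ax":0,"ay":0,"az":0},
    {"tx":0,"ty":0,"tz":0,"ax":0,"ay":0,"az":0},
    {"tx":0.8,"ty":0,"tz":0,"ax":0,"ay":0,"az":0},
    {"tx":0.8,"ty":0,"tz":0,"ax":0,"ay":0,"az":0},
    {"tx":0.8,"ty":0,"tz":0,"ax":0,"ay":0,"az":0},
    {"tx":0.7,"ty":0,"tz":0,"ax":0,"ay":0,"az":0},
    {"tx":0.7,"ty":0,"tz":0,"ax":0,"ay":0,"az":0},
    {"tx":0,"ty":0,"tz":0,"ax":0,"ay":0,"az":0},
    {"tx":0,"ty":0,"tz":0,"ax":0,"ay":0,"az":0},
    {"tx":0,"ty":0,"tz":0,"ax":0,"ay":0,"az":0}
  ]
}}

```text
time: 18.2
tcp_pos: [0.5923, 0.0602, 0.0631]
tool_rot: [[-0.0, 0.07, -0.998], [0.0, -0.998, -0.07], [-1.0, -0.0, 0.0]]
contact_force: [-0.2, 0.2, -0.6]
opening: 0.402
```

Run:
```python
from h import *
c=shot('top')
# black cap from pics/w4.png at (222,265): use stored pose from the file moment
im=cv2.imread('pics/w4.png');h=cv2.cvtColor(im,cv2.COLOR_BGR2HSV)
m=cv2.inRange(h,np.array((0,0,25)),np.array((180,80,95)))[240:285,205:260]
print(m.shape)
k=np.array(c['pixels'])[296:316,164:186]
g=cv2.cvtColor(k,cv2.COLOR_RGB2GRAY);
for r in g: print(' '.join('%3d'%v for v in r))
```

```text
(45, 55)
 54  22  30  20  16  15  14  26  21  24  10  16  17  23  24  29  17  18  32  31  20  28
 58  25  31  19  29  25  20  23  31  50  64  57  46  42  36  16  26  28  20  31  26  18
 59  20  30  21  16  24  29  48  95 136 168 155 131 121  95  62  37  28  29  12  20  23
 46  21  26  20  27  50  87 129 169 197 210 204 190 181 170 144  98  69  52  33  37  28
 21  18  28  21  47 129 142 171 193 212 217 217 215 213 207 190 171 131  94  50  44  49
 23  20   9  23  67 134 134 145 152 180 188 198 219 225 219 211 203 183 134  94  52  51
 22  28  21  30  51  60  58  60  66  80 102 135 191 222 225 223 214 200 171 138  72  40
 29  28  38  37  39  41  45  45  42  47  48  60 115 198 225 228 224 209 194 158 105  42
 22  26  41  38  42  48  44  42  46  46  44  43  56 142 212 226 231 212 203 169 147  69
 26  37  39  41  49  59  53  51  50  47  46  46  42  77 186 227 228 217 207 186 166  78
 22  41  40  42  54  58  58  54  50  52  47  50  44  59 167 227 231 222 209 194 169  94
 18  31  38  42  48  63  59  55  50  49  48  50  39  72 182 227 229 221 209 198 171  99
 27  23  42  42  47  56  55  47  50  47  47  48  35  84 194 229 229 218 208 189 170  92
 21  11  38  46  45  44  47  44  49  43  41  35  59 135 211 229 229 213 204 173 155  75
 24  28  39  82  64  42  43  40  43  38  39  56 134 201 226 229 225 211 196 155 124  56
 27  24  40 102 126 102  92  72  76  75  93 128 198 226 228 225 215 209 174 135  80  32
 23  23  34  84 149 174 181 180 180 183 188 200 222 227 224 215 206 194 151 100  48  30
 22  27  28  42 114 182 203 212 219 220 219 224 221 214 211 202 188 161 124  69  38  59
 18  28  19  30  50 121 169 199 208 206 208 213 207 197 193 184 151 122  73  45  68  80
 33  18  27  25  20  45  93 148 159 163 169 176 176 171 155 130  91  61  65  60  77  64
```

{"fn": "arm_command", "kwargs": {
  "targets": [
    {"tx":0.07,"ty":0,"tz":0,"ax":0,"ay":0,"az":0},
    {"tx":0,"ty":0,"tz":0,"ax":0,"ay":0,"az":0},
    {"tx":0,"ty":0,"tz":0,"ax":0,"ay":0,"az":0},
    {"tx":0,"ty":0,"tz":0,"ax":0,"ay":0,"az":0},
    {"tx":-1.5,"ty":0,"tz":0,"ax":0,"ay":0,"az":0},
    {"tx":-3.5,"ty":0,"tz":0,"ax":0,"ay":0,"az":0},
    {"tx":-3.5,"ty":0,"tz":0,"ax":0,"ay":0,"az":0},
    {"tx":-3,"ty":0,"tz":0,"ax":0,"ay":0,"az":0},
    {"tx":0,"ty":0,"tz":0,"ax":0,"ay":0,"az":0}
  ],
  "gripper": 0.58
}}

```text
time: 19.0
tcp_pos: [0.5961, 0.0605, 0.1846]
tool_rot: [[0.013, 0.07, -0.997], [0.001, -0.998, -0.07], [-1.0, -0.0, -0.014]]
contact_force: [-0.3, 0.2, 0.6]
opening: 0.581
```

{"fn": "arm_command", "kwargs": {
  "targets": [
    {"tx":0,"ty":-2.53,"tz":1.31,"ax":0,"ay":0,"az":0},
    {"tx":0,"ty":-2.53,"tz":1.31,"ax":0,"ay":0,"az":0},
    {"tx":0,"ty":-2.53,"tz":1.31,"ax":0,"ay":0,"az":0},
    {"tx":0,"ty":-2.53,"tz":1.31,"ax":0,"ay":0,"az":0},
    {"tx":0,"ty":-2.53,"tz":1.31,"ax":0,"ay":0,"az":0},
    {"tx":0,"ty":-2.53,"tz":1.31,"ax":0,"ay":0,"az":0},
    {"tx":0,"ty":-2.53,"tz":1.31,"ax":0,"ay":0,"az":0},
    {"tx":0,"ty":-2.53,"tz":1.31,"ax":0,"ay":0,"az":0},
    {"tx":0,"ty":-2.53,"tz":1.31,"ax":0,"ay":0,"az":0},
    {"tx":0,"ty":-2.53,"tz":1.31,"ax":0,"ay":0,"az":0},
    {"tx":0,"ty":-2.53,"tz":1.31,"ax":0,"ay":0,"az":0},
    {"tx":0,"ty":0,"tz":0,"ax":0,"ay":0,"az":0},
    {"tx":0,"ty":0,"tz":0,"ax":0,"ay":0,"az":0},
    {"tx":0,"ty":0,"tz":0,"ax":0,"ay":0,"az":0}
  ],
  "gripper": 0.65
}}

```text
time: 20.17
tcp_pos: [0.429, 0.3272, 0.1773]
tool_rot: [[0.0, 0.071, -0.997], [-0.001, -0.997, -0.071], [-1.0, 0.001, 0.0]]
contact_force: [0.8, 0.1, -0.7]
opening: 0.65
```

Run:
```python
from h import *
c=shot('wrist')
go((.428,.3277,.0485))
# white body: cap at ~ (320,253) expected for centred bottle; print white-mask extents and dark cap
g=cv2.cvtColor(c['pixels'],cv2.COLOR_RGB2HSV)
m=cv2.inRange(g,np.array((0,0,150)),np.array((180,40,255)));m[:200]=0;m[275:]=0;m[:,:280]=0;m[:,360:]=0
n,l,s,ce=cv2.connectedComponentsWithStats(m)
for i in range(1,n):
    if s[i,4]>50: print(s[i].tolist(),ce[i].round(1))
d=cv2.inRange(g[...,2],28,95)
print(np.round(proj(c,(.428,.3277,.09),True),1))
for v in range(226,280,6): print(v,g[v,296:346:3,2])
```

```text
t20.2 tcp [0.4293 0.3269 0.1773] op 0.65 F [ 0.  -1.5  0. ] tool shift cm [12.88 -0.1   0.12] rot deg [-0.13  0.   -0.04] in target frame cm [12.88 -0.09  0.12]
[293, 217, 49, 46, 1063] [316.7 234.6]
[319.8 257.5]
226 [ 47 190 239 246 249 254 255 255 255 255 254 254 254 209  43  37  34]
232 [219 240 254 255 255 255 255 255 255 255 255 255 255 254 246  36  47]
238 [235 254 254 251  39  42  47  56  55  47  54 244 255 255 254 155  38]
244 [248 254 182  57  58  59  61  59  66  62  63  66  71 255 255 251  33]
250 [245 254  90  60  57  55  57  58  61  65  65  64  66 255 255  79  35]
256 [143 247  76  53  53  57  70  72  78  71  66  70  66 253 187  31  37]
262 [ 31  34 186  49  53  52  66  80  73  70  59  64  97  31  38  33  33]
268 [32 46 41 31 26 53 55 52 55 59 41 30 37 33 39 36 39]
274 [32 32 48 34 35 33 35 32 36 37 31 32 33 37 34 38 39]
```

{"fn": "arm_command", "kwargs": {
  "targets": [
    {"tx":2.5,"ty":-0.2,"tz":0.03,"ax":0,"ay":0,"az":0},
    {"tx":3.5,"ty":0,"tz":0,"ax":0,"ay":0,"az":0},
    {"tx":3.5,"ty":0,"tz":0,"ax":0,"ay":0,"az":0},
    {"tx":2,"ty":0,"tz":0,"ax":0,"ay":0,"az":0},
    {"tx":1.3,"ty":0,"tz":0,"ax":0,"ay":0,"az":0},
    {"tx":0,"ty":0,"tz":0,"ax":0,"ay":0,"az":0},
    {"tx":0,"ty":0,"tz":0,"ax":0,"ay":0,"az":0}
  ]
}}

```text
time: 20.8
tcp_pos: [0.429, 0.3286, 0.0491]
tool_rot: [[-0.001, 0.069, -0.998], [-0.001, -0.998, -0.069], [-1.0, 0.001, 0.001]]
contact_force: [0.5, -0.4, 0.4]
opening: 0.649
```

{"fn": "arm_command", "kwargs": {
  "targets": [
    {"tx":0,"ty":0,"tz":0,"ax":0,"ay":0,"az":0},
    {"tx":0,"ty":0,"tz":0,"ax":0,"ay":0,"az":0},
    {"tx":0,"ty":0,"tz":0,"ax":0,"ay":0,"az":0},
    {"tx":0,"ty":0,"tz":0,"ax":0,"ay":0,"az":0},
    {"tx":0,"ty":0,"tz":0,"ax":0,"ay":0,"az":0},
    {"tx":0,"ty":0,"tz":0,"ax":0,"ay":0,"az":0}
  ],
  "gripper": 0.3
}}

```text
time: 21.3
tcp_pos: [0.4291, 0.33, 0.0505]
tool_rot: [[0.002, 0.071, -0.997], [0.001, -0.997, -0.071], [-1.0, -0.001, -0.002]]
contact_force: [0.4, -1.5, 6.9]
opening: 0.402
```

Run:
```python
from h import *
p=POC['black']-[0,.0007,0];p[2]=.178;go(p)
```

```text
t21.3 tcp [0.4291 0.33   0.0505] op 0.40 F [ 0.4 -1.5  6.9] tool shift cm [-12.76  47.81 -14.41] rot deg [-0.08 -0.11  0.05] in target frame cm [-12.75  47.84 -14.32]
```

{"fn": "arm_command", "kwargs": {
  "targets": [
    {"tx":-2,"ty":0,"tz":0,"ax":0,"ay":0,"az":0},
    {"tx":-3.6,"ty":0,"tz":0,"ax":0,"ay":0,"az":0},
    {"tx":-3.6,"ty":0,"tz":0,"ax":0,"ay":0,"az":0},
    {"tx":-3.6,"ty":0,"tz":0,"ax":0,"ay":0,"az":0},
    {"tx":0,"ty":2.99,"tz":-0.9,"ax":0,"ay":0,"az":0},
    {"tx":0,"ty":2.99,"tz":-0.9,"ax":0,"ay":0,"az":0},
    {"tx":0,"ty":2.99,"tz":-0.9,"ax":0,"ay":0,"az":0},
    {"tx":0,"ty":2.99,"tz":-0.9,"ax":0,"ay":0,"az":0},
    {"tx":0,"ty":2.99,"tz":-0.9,"ax":0,"ay":0,"az":0},
    {"tx":0,"ty":2.99,"tz":-0.9,"ax":0,"ay":0,"az":0},
    {"tx":0,"ty":2.99,"tz":-0.9,"ax":0,"ay":0,"az":0},
    {"tx":0,"ty":2.99,"tz":-0.9,"ax":0,"ay":0,"az":0},
    {"tx":0,"ty":2.99,"tz":-0.9,"ax":0,"ay":0,"az":0},
    {"tx":0,"ty":2.99,"tz":-0.9,"ax":0,"ay":0,"az":0},
    {"tx":0,"ty":2.99,"tz":-0.9,"ax":0,"ay":0,"az":0},
    {"tx":0,"ty":2.99,"tz":-0.9,"ax":0,"ay":0,"az":0},
    {"tx":0,"ty":2.99,"tz":-0.9,"ax":0,"ay":0,"az":0},
    {"tx":0,"ty":2.99,"tz":-0.9,"ax":0,"ay":0,"az":0},
    {"tx":0,"ty":2.99,"tz":-0.9,"ax":0,"ay":0,"az":0},
    {"tx":0,"ty":2.99,"tz":-0.9,"ax":0,"ay":0,"az":0}
  ]
}}

```text
time: 22.97
tcp_pos: [0.6059, -0.1388, 0.1772]
tool_rot: [[-0.001, 0.07, -0.998], [0.0, -0.998, -0.07], [-1.0, -0.0, 0.001]]
contact_force: [1.0, 0.5, -0.8]
opening: 0.406
```

{"fn": "arm_command", "kwargs": {
  "targets": [
    {"tx":0,"ty":0,"tz":0,"ax":0,"ay":0,"az":0},
    {"tx":0,"ty":0,"tz":0,"ax":0,"ay":0,"az":0},
    {"tx":0,"ty":0,"tz":0,"ax":0,"ay":0,"az":0}
  ]
}}

```text
time: 23.22
tcp_pos: [0.6052, -0.1369, 0.177]
tool_rot: [[-0.002, 0.07, -0.998], [0.001, -0.998, -0.07], [-1.0, -0.001, 0.001]]
contact_force: [0.0, 0.2, -0.4]
opening: 0.403
```

Run:
```python
from h import *
p=POC['black']-[0,.0007,0];p[2]=.0625;go(p)
```

```text
t23.2 tcp [ 0.6052 -0.1369  0.177 ] op 0.40 F [ 0.   0.2 -0.4] tool shift cm [ 1.145e+01  1.000e-02 -1.400e-01] rot deg [-0.11  0.08  0.06] in target frame cm [11.45  0.   -0.12]
```

{"fn": "arm_command", "kwargs": {
  "targets": [
    {"tx":2.0,"ty":0.0,"tz":-0.06,"ax":0,"ay":0,"az":0},
    {"tx":3,"ty":0,"tz":0,"ax":0,"ay":0,"az":0},
    {"tx":2.6,"ty":0,"tz":0,"ax":0,"ay":0,"az":0},
    {"tx":0,"ty":0,"tz":0,"ax":0,"ay":0,"az":0},
    {"tx":0,"ty":0,"tz":0,"ax":0,"ay":0,"az":0},
    {"tx":0.8,"ty":0,"tz":0,"ax":0,"ay":0,"az":0},
    {"tx":0.8,"ty":0,"tz":0,"ax":0,"ay":0,"az":0},
    {"tx":0.8,"ty":0,"tz":0,"ax":0,"ay":0,"az":0},
    {"tx":0.7,"ty":0,"tz":0,"ax":0,"ay":0,"az":0},
    {"tx":0.7,"ty":0,"tz":0,"ax":0,"ay":0,"az":0},
    {"tx":0,"ty":0,"tz":0,"ax":0,"ay":0,"az":0},
    {"tx":0,"ty":0,"tz":0,"ax":0,"ay":0,"az":0},
    {"tx":0,"ty":0,"tz":0,"ax":0,"ay":0,"az":0}
  ]
}}

```text
time: 24.3
tcp_pos: [0.6065, -0.1375, 0.0635]
tool_rot: [[-0.0, 0.07, -0.998], [-0.0, -0.998, -0.07], [-1.0, 0.0, 0.0]]
contact_force: [0.1, 0.4, -1.2]
opening: 0.405
```

{"fn": "arm_command", "kwargs": {
  "targets": [
    {"tx":0.07,"ty":0,"tz":0,"ax":0,"ay":0,"az":0},
    {"tx":0,"ty":0,"tz":0,"ax":0,"ay":0,"az":0},
    {"tx":0,"ty":0,"tz":0,"ax":0,"ay":0,"az":0},
    {"tx":0,"ty":0,"tz":0,"ax":0,"ay":0,"az":0},
    {"tx":-1.5,"ty":0,"tz":0,"ax":0,"ay":0,"az":0},
    {"tx":-3.5,"ty":0,"tz":0,"ax":0,"ay":0,"az":0},
    {"tx":-3.5,"ty":0,"tz":0,"ax":0,"ay":0,"az":0},
    {"tx":-3.5,"ty":0,"tz":0,"ax":0,"ay":0,"az":0},
    {"tx":-3,"ty":1,"tz":3,"ax":0,"ay":0,"az":0},
    {"tx":0,"ty":1,"tz":4,"ax":0,"ay":0,"az":0},
    {"tx":0,"ty":1,"tz":4,"ax":0,"ay":0,"az":0},
    {"tx":0,"ty":1,"tz":4,"ax":0,"ay":0,"az":0},
    {"tx":0,"ty":1,"tz":3,"ax":0,"ay":0,"az":0},
    {"tx":0,"ty":0,"tz":0,"ax":0,"ay":0,"az":0},
    {"tx":0,"ty":0,"tz":0,"ax":0,"ay":0,"az":0},
    {"tx":0,"ty":0,"tz":0,"ax":0,"ay":0,"az":0}
  ],
  "gripper": 0.58
}}

```text
time: 25.63
tcp_pos: [0.4325, -0.1996, 0.212]
tool_rot: [[0.002, 0.07, -0.998], [-0.001, -0.998, -0.07], [-1.0, 0.001, -0.002]]
contact_force: [0.1, -1.2, -0.3]
opening: 0.58
```

Run:
```python
from h import *
w=shot('wrist','w5.png');t=shot('top','t5.png')
a=cv2.resize(t['pixels'][195:375,160:500,::-1],(800,424),interpolation=cv2.INTER_CUBIC);cv2.imwrite('pics/t5c.png',a)
go((0,0,0))
```

```text
t25.7 tcp [ 0.433  -0.1993  0.2116] op 0.58 F [-0.9  0.2  0.5] tool shift cm [ 21.12 -22.97  41.78] rot deg [-0.05 -0.05 -0.01] in target frame cm [ 21.16 -23.    41.74]
```

View pics/w5.png

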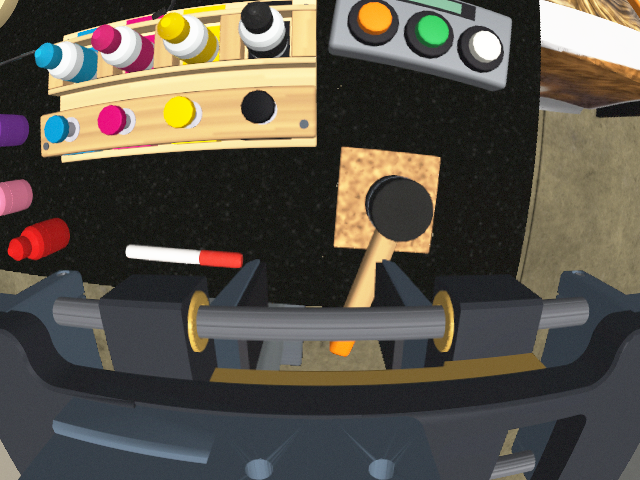

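View pics/t5c.png

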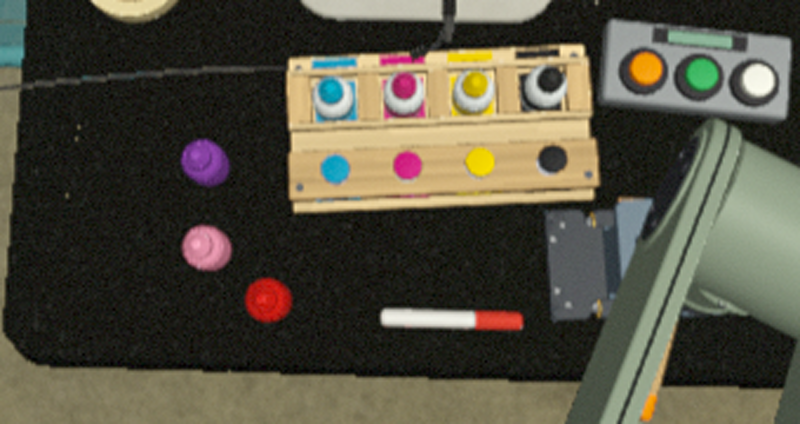

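Run:
```python
from h import *
c=shot('wrist')
im=c['pixels'];hsv=cv2.cvtColor(im,cv2.COLOR_RGB2HSV)
# cork/handle vs head
m=((hsv[...,2]<75)).astype(np.uint8)*255
k=np.zeros_like(m);k[165:250,360:438]=255
print('head top color',hsv[209,400],hsv[200,345])
g=cv2.cvtColor(im,cv2.COLOR_RGB2GRAY)
ci=cv2.HoughCircles(cv2.resize(g[150:260,330:450],None,fx=4,fy=4),cv2.HOUGH_GRADIENT,1,200,param1=80,param2=20,minRadius=100,maxRadius=160)
print(ci)
x,y,r=ci[0,0];u,v=x/4+330,y/4+150
print('head',u,v,r/4,onz(c,u,v,.056,True),'radius mm',np.linalg.norm(onz(c,u+r/4,v,.056,True)-onz(c,u,v,.056,True))*1000)
# handle mask between head and rod
w=cv2.inRange(hsv,np.array((8,60,110)),np.array((25,200,255)))
for v in (255,262,270,280,290,298):
    q=np.where(w[v,320:420]>0)[0]+320
    if len(q): print(v,q.min(),q.max(),onz(c,(q.min()+q.max())/2,v,.042,True).round(4))
e=cv2.inRange(hsv,np.array((5,200,150)),np.array((20,255,255)));e[:325]=0;e[365:]=0;e[:,:310]=0;e[:,380:]=0
q=np.argwhere(e);print('end',q.mean(0)[::-1],onz(c,*q.mean(0)[::-1],.042,True).round(4))
go((0,0,0))
# mat corners
n,l,s,ce=cv2.connectedComponentsWithStats(w);
for pt in ((342,148),(440,156),(430,253),(335,246)): print('mat corner',onz(c,*pt,.004,True).round(4))
```

```text
head top color [30 15 51] [ 17 125 236]
[[[284.5 239.5 130.1]]]
head 401.125 209.875 32.525 [ 0.45863382 -0.26603618  0.056     ] radius mm 29.158377364553736
255 366 392 [ 0.4137 -0.2538  0.042 ]
262 363 381 [ 0.4067 -0.2481  0.042 ]
270 360 375 [ 0.3988 -0.2448  0.042 ]
280 356 375 [ 0.3889 -0.244   0.042 ]
290 352 374 [ 0.3789 -0.2427  0.042 ]
298 348 373 [ 0.3707 -0.2413  0.042 ]
end [341.13194444 347.92013889] [ 0.3155 -0.2281  0.042 ]
t25.8 tcp [ 0.4329 -0.1992  0.2114] op 0.58 F [-0.1  0.6 -0. ] tool shift cm [ 21.12 -22.97  41.76] rot deg [-0.03 -0.02 -0.  ] in target frame cm [ 21.14 -22.99  41.74]
mat corner [ 0.5067 -0.2145  0.004 ]
mat corner [ 0.5088 -0.3125  0.004 ]
mat corner [ 0.409  -0.3146  0.004 ]
mat corner [ 0.4094 -0.2154  0.004 ]
```

Run:
```python
from h import *
go((.4043,-.2507,.033),ydir=(-.2521,-.9677,0))
```

```text
t25.8 tcp [ 0.4329 -0.1992  0.2114] op 0.58 F [-0.1  0.6 -0. ] tool shift cm [17.84  4.93  3.23] rot deg [18.71 -0.02 -0.  ] in target frame cm [17.84  5.71  1.47]
```

{"fn": "arm_command", "kwargs": {
  "targets": [
    {"tx":0,"ty":0,"tz":0,"ax":6.24,"ay":0,"az":0},
    {"tx":0,"ty":0,"tz":0,"ax":6.24,"ay":0,"az":0},
    {"tx":0,"ty":0,"tz":0,"ax":6.23,"ay":0,"az":0},
    {"tx":0,"ty":2.85,"tz":0.73,"ax":0,"ay":0,"az":0},
    {"tx":0,"ty":2.85,"tz":0.73,"ax":0,"ay":0,"az":0},
    {"tx":3,"ty":0,"tz":0,"ax":0,"ay":0,"az":0},
    {"tx":3,"ty":0,"tz":0,"ax":0,"ay":0,"az":0},
    {"tx":3,"ty":0,"tz":0,"ax":0,"ay":0,"az":0},
    {"tx":0,"ty":0,"tz":0,"ax":0,"ay":0,"az":0},
    {"tx":0,"ty":0,"tz":0,"ax":0,"ay":0,"az":0},
    {"tx":0,"ty":0,"tz":0,"ax":0,"ay":0,"az":0}
  ]
}}

```text
time: 26.7
tcp_pos: [0.4047, -0.2513, 0.1226]
tool_rot: [[0.002, -0.252, -0.968], [-0.001, -0.968, 0.252], [-1.0, 0.001, -0.002]]
contact_force: [-0.0, -1.0, 0.0]
opening: 0.578
```

Run:
```python
from h import *
shot('wrist','w6.png')
go((.4043,-.2507,.032),ydir=(-.2521,-.9677,0))
```

```text
t26.8 tcp [ 0.4049 -0.2515  0.1232] op 0.58 F [-0.  -0.1 -0.5] tool shift cm [ 9.12 -0.08  0.11] rot deg [-0.02 -0.19 -0.07] in target frame cm [ 9.12 -0.06  0.08]
```

View pics/w6.png

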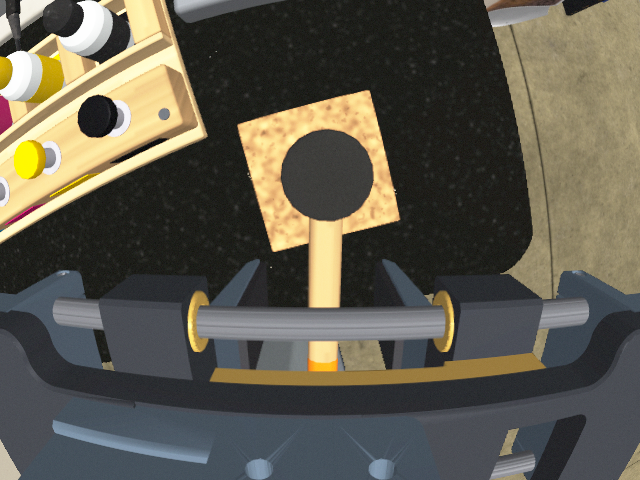

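{"fn": "arm_command", "kwargs": {
  "targets": [
    {"tx":3,"ty":0.2,"tz":0.05,"ax":0,"ay":0,"az":0},
    {"tx":3,"ty":0,"tz":0,"ax":0,"ay":0,"az":0},
    {"tx":2,"ty":0,"tz":0,"ax":0,"ay":0,"az":0},
    {"tx":1.1,"ty":0,"tz":0,"ax":0,"ay":0,"az":0},
    {"tx":0,"ty":0,"tz":0,"ax":0,"ay":0,"az":0},
    {"tx":0,"ty":0,"tz":0,"ax":0,"ay":0,"az":0},
    {"tx":0,"ty":0,"tz":0,"ax":0,"ay":0,"az":0}
  ]
}}

```text
time: 27.33
tcp_pos: [0.4037, -0.2536, 0.0322]
tool_rot: [[0.003, -0.253, -0.967], [-0.002, -0.967, 0.253], [-1.0, 0.001, -0.004]]
contact_force: [0.9, 0.4, 0.1]
opening: 0.582
```

{"fn": "arm_command", "kwargs": {
  "targets": [
    {"tx":0,"ty":0,"tz":0,"ax":0,"ay":0,"az":0},
    {"tx":0,"ty":0,"tz":0,"ax":0,"ay":0,"az":0},
    {"tx":0,"ty":0,"tz":0,"ax":0,"ay":0,"az":0},
    {"tx":0,"ty":0,"tz":0,"ax":0,"ay":0,"az":0},
    {"tx":0,"ty":0,"tz":0,"ax":0,"ay":0,"az":0},
    {"tx":0,"ty":0,"tz":0,"ax":0,"ay":0,"az":0},
    {"tx":0,"ty":0,"tz":0,"ax":0,"ay":0,"az":0},
    {"tx":0,"ty":0,"tz":0,"ax":0,"ay":0,"az":0},
    {"tx":0,"ty":0,"tz":0,"ax":0,"ay":0,"az":0},
    {"tx":0,"ty":0,"tz":0,"ax":0,"ay":0,"az":0}
  ],
  "gripper": 0.1,
  "grip_force": 55
}}

```text
time: 28.17
tcp_pos: [0.4023, -0.2529, 0.0308]
tool_rot: [[0.0, -0.253, -0.967], [-0.0, -0.967, 0.253], [-1.0, 0.0, -0.001]]
contact_force: [-1.1, -0.9, 6.1]
opening: 0.239
```

{"fn": "arm_command", "kwargs": {
  "targets": [
    {"tx":-1.5,"ty":0,"tz":0,"ax":0,"ay":0,"az":0},
    {"tx":-2.5,"ty":0,"tz":0,"ax":0,"ay":0,"az":0},
    {"tx":-3,"ty":0,"tz":0,"ax":0,"ay":0,"az":0},
    {"tx":-3,"ty":0,"tz":0,"ax":0,"ay":0,"az":0},
    {"tx":-2,"ty":0,"tz":0,"ax":0,"ay":0,"az":0},
    {"tx":0,"ty":0,"tz":0,"ax":0,"ay":0,"az":0},
    {"tx":0,"ty":0,"tz":0,"ax":0,"ay":0,"az":0},
    {"tx":0,"ty":0,"tz":0,"ax":0,"ay":0,"az":0}
  ]
}}

```text
time: 28.83
tcp_pos: [0.4008, -0.2518, 0.1486]
tool_rot: [[-0.004, -0.253, -0.967], [0.002, -0.967, 0.253], [-1.0, -0.001, 0.004]]
contact_force: [0.2, 0.5, -2.6]
opening: 0.236
```

Run:
```python
from h import *
c=shot('wrist','w7.png');s=robot.read_state();T=s['tool_rot'];p=s['tcp_pos']
hsv=cv2.cvtColor(c['pixels'],cv2.COLOR_RGB2HSV)
print(s['tcp_pos'],s['contact_force'],s['moment'])
q=proj(c,p+T@[-.022,0,-.055],True);print('pred top centre',q)
m=cv2.inRange(hsv,np.array((0,0,40)),np.array((180,60,75)));k=np.zeros_like(m);cv2.circle(k,(int(q[0]),int(q[1])),80,255,-1);m&=k
m=cv2.morphologyEx(m,cv2.MORPH_OPEN,np.ones((7,7)))
cs,_=cv2.findContours(m,cv2.RETR_EXTERNAL,cv2.CHAIN_APPROX_NONE)
cc=max(cs,key=cv2.contourArea);print(cv2.boundingRect(cc),cv2.minEnclosingCircle(cc),cv2.fitEllipse(cc))
e=cv2.fitEllipse(cc)[0];P=onz(c,*e,p[2]+.022,True);print('head rel tool cm',T.T@(P-p)*100)
```

```text
[ 0.40080098 -0.25172908  0.14837612] [-0.64152538 -0.48800211 -3.555637  ] [0.14777792 0.18516804 0.00198492]
pred top centre (np.float64(321.7733687529198), np.float64(193.23395715530896))
(244, 114, 156, 148) ((321.2062072753906, 187.3657989501953), 78.38818359375) ((321.2013244628906, 187.7503662109375), (148.24681091308594, 155.45091247558594), 90.94171905517578)
head rel tool cm [-2.22616785 -0.02030797 -5.69718773]
```

View pics/w7.png

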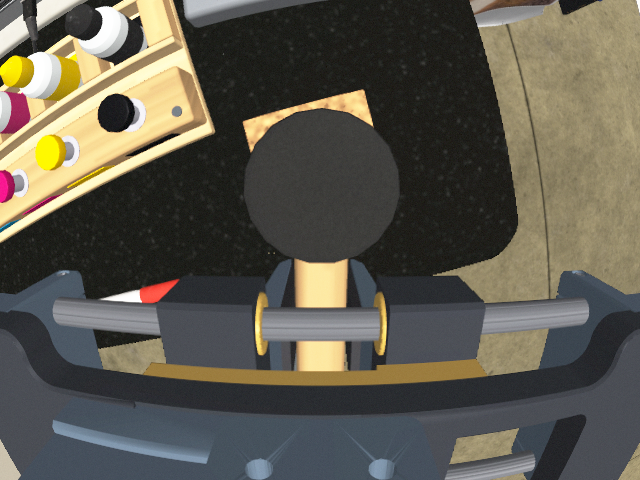

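{"fn": "arm_command", "kwargs": {
  "targets": [
    {"tx":0,"ty":0,"tz":0,"ax":-6.25,"ay":0,"az":0},
    {"tx":0,"ty":0,"tz":0,"ax":-6.25,"ay":0,"az":0},
    {"tx":0,"ty":0,"tz":0,"ax":-6.25,"ay":0,"az":0},
    {"tx":0,"ty":0,"tz":0,"ax":0,"ay":0,"az":0},
    {"tx":0,"ty":0,"tz":0,"ax":0,"ay":0,"az":0}
  ]
}}

```text
time: 29.3
tcp_pos: [0.4014, -0.2522, 0.149]
tool_rot: [[-0.003, 0.069, -0.998], [0.002, -0.998, -0.069], [-1.0, -0.002, 0.003]]
contact_force: [-0.7, 1.6, -3.7]
opening: 0.236
```

```bash
cat >> h.py <<'E'
def pegtcp(n,z):
    p=POC[n]-[0,.0007,0]-.130*RX;p[2]=z;return p
E
python3 - <<'E'
from h import *
go(pegtcp('black',.123))
E
```

```text
t29.3 tcp [ 0.4014 -0.2522  0.149 ] op 0.24 F [-0.7  1.6 -3.7] tool shift cm [  2.6  -10.05  -8.25] rot deg [-0.21  0.15  0.1 ] in target frame cm [  2.6  -10.03  -8.28]
```

{"fn": "arm_command", "kwargs": {
  "targets": [
    {"tx":0,"ty":-2.0,"tz":-1.65,"ax":0,"ay":0,"az":0},
    {"tx":0,"ty":-2.0,"tz":-1.65,"ax":0,"ay":0,"az":0},
    {"tx":0,"ty":-2.0,"tz":-1.65,"ax":0,"ay":0,"az":0},
    {"tx":0,"ty":-2.0,"tz":-1.65,"ax":0,"ay":0,"az":0},
    {"tx":0,"ty":-2.0,"tz":-1.65,"ax":0,"ay":0,"az":0},
    {"tx":1.3,"ty":0,"tz":0,"ax":0,"ay":0,"az":0},
    {"tx":1.3,"ty":0,"tz":0,"ax":0,"ay":0,"az":0},
    {"tx":0,"ty":0,"tz":0,"ax":0,"ay":0,"az":0},
    {"tx":0,"ty":0,"tz":0,"ax":0,"ay":0,"az":0},
    {"tx":0,"ty":0,"tz":0,"ax":0,"ay":0,"az":0}
  ]
}}

```text
time: 30.13
tcp_pos: [0.4775, -0.1473, 0.1246]
tool_rot: [[0.0, 0.07, -0.998], [-0.0, -0.998, -0.07], [-1.0, 0.0, -0.0]]
contact_force: [0.2, -0.2, -2.9]
opening: 0.238
```

Run:
```python
from h import *
go(pegtcp('black',.085))
c=shot('wrist','w8.png')
```

```text
t30.1 tcp [ 0.4775 -0.1473  0.1246] op 0.24 F [ 0.2 -0.2 -2.9] tool shift cm [ 3.96 -0.11  0.06] rot deg [-0.14 -0.01 -0.01] in target frame cm [ 3.96 -0.11  0.06]
```

View pics/w8.png

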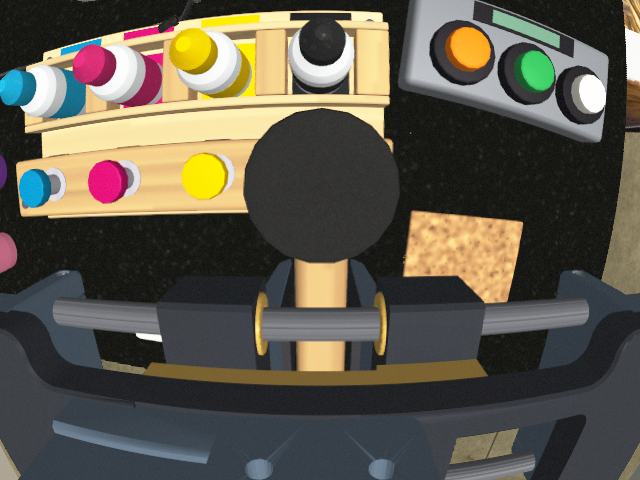

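{"fn": "arm_command", "kwargs": {
  "targets": [
    {"tx":1,"ty":-0.05,"tz":0,"ax":0,"ay":0,"az":0},
    {"tx":0.7,"ty":0,"tz":0,"ax":0,"ay":0,"az":0},
    {"tx":0.3,"ty":0,"tz":0,"ax":0,"ay":0,"az":0},
    {"tx":0.3,"ty":0,"tz":0,"ax":0,"ay":0,"az":0},
    {"tx":0.3,"ty":0,"tz":0,"ax":0,"ay":0,"az":0},
    {"tx":0.3,"ty":0,"tz":0,"ax":0,"ay":0,"az":0},
    {"tx":0.3,"ty":0,"tz":0,"ax":0,"ay":0,"az":0},
    {"tx":0.3,"ty":0,"tz":0,"ax":0,"ay":0,"az":0},
    {"tx":0.3,"ty":0,"tz":0,"ax":0,"ay":0,"az":0},
    {"tx":0,"ty":0,"tz":0,"ax":0,"ay":0,"az":0},
    {"tx":0,"ty":0,"tz":0,"ax":0,"ay":0,"az":0}
  ]
}}

```text
time: 31.1
tcp_pos: [0.4779, -0.1467, 0.0864]
tool_rot: [[0.001, 0.071, -0.997], [-0.0, -0.997, -0.071], [-1.0, 0.0, -0.001]]
contact_force: [0.2, -0.1, -3.8]
opening: 0.243
```

{"fn": "arm_command", "kwargs": {
  "targets": [
    {"tx":0.1,"ty":0,"tz":0,"ax":0,"ay":0,"az":0},
    {"tx":0.1,"ty":0,"tz":0,"ax":0,"ay":0,"az":0},
    {"tx":0.1,"ty":0,"tz":0,"ax":0,"ay":0,"az":0},
    {"tx":0,"ty":0,"tz":0,"ax":0,"ay":0,"az":0}
  ]
}}

```text
time: 31.43
tcp_pos: [0.4782, -0.1469, 0.0846]
tool_rot: [[0.002, 0.071, -0.997], [-0.001, -0.997, -0.071], [-1.0, 0.001, -0.002]]
contact_force: [-2.9, 1.0, 6.4]
opening: 0.236
```

{"fn": "arm_command", "kwargs": {
  "targets": [
    {"tx":0.1,"ty":0,"tz":0,"ax":0,"ay":0,"az":0},
    {"tx":0.1,"ty":0,"tz":0,"ax":0,"ay":0,"az":0},
    {"tx":0,"ty":0,"tz":0,"ax":0,"ay":0,"az":0},
    {"tx":0,"ty":0,"tz":0,"ax":0,"ay":0,"az":0}
  ]
}}

```text
time: 31.77
tcp_pos: [0.4781, -0.147, 0.084]
tool_rot: [[0.003, 0.071, -0.997], [-0.001, -0.997, -0.071], [-1.0, 0.002, -0.003]]
contact_force: [-7.3, 1.3, 17.5]
opening: 0.239
```

{"fn": "arm_command", "kwargs": {
  "targets": [
    {"tx":-1,"ty":0,"tz":0,"ax":0,"ay":0,"az":0},
    {"tx":-1.5,"ty":0,"tz":0,"ax":0,"ay":0,"az":0},
    {"tx":-1.6,"ty":0,"tz":0,"ax":0,"ay":0,"az":0},
    {"tx":0,"ty":0,"tz":0,"ax":0,"ay":0,"az":0},
    {"tx":0,"ty":0,"tz":0,"ax":0,"ay":0,"az":0}
  ]
}}

```text
time: 32.18
tcp_pos: [0.4779, -0.1467, 0.1227]
tool_rot: [[0.002, 0.071, -0.997], [-0.001, -0.997, -0.071], [-1.0, 0.001, -0.002]]
contact_force: [0.2, -0.2, -3.1]
opening: 0.236
```

```bash
cat >> h.py <<'E'
def headcheck(c):
    s=robot.read_state();T=s['tool_rot'];p=s['tcp_pos'];hsv=cv2.cvtColor(c['pixels'],cv2.COLOR_RGB2HSV)
    m=cv2.inRange(hsv,np.array((0,0,40)),np.array((180,60,75)));k=np.zeros_like(m);cv2.circle(k,(321,192),84,255,-1);m&=k
    m=cv2.morphologyEx(m,cv2.MORPH_OPEN,np.ones((7,7)));cs,_=cv2.findContours(m,cv2.RETR_EXTERNAL,cv2.CHAIN_APPROX_NONE)
    e=cv2.fitEllipse(max(cs,key=cv2.contourArea));print(np.round(np.hstack([e[0],e[1],e[2]]),1),'head in tool cm',(T.T@(onz(c,*e[0],p[2]+.022,True)-p)*100).round(2))
E
python3 - <<'E'
from h import *
c=shot('wrist');headcheck(c);go(pegtcp('yellow',.105))
E
```

```text
[320.7 186.6 152.8 154.8  89.5] head in tool cm [-2.2   0.03 -5.81]
t32.2 tcp [ 0.4771 -0.1465  0.1219] op 0.24 F [-0.7 -0.2 -2.5] tool shift cm [ 1.69 -6.62  0.04] rot deg [-0.05  0.03  0.01] in target frame cm [ 1.69 -6.62  0.03]
```

{"fn": "arm_command", "kwargs": {
  "targets": [
    {"tx":0,"ty":-2.2,"tz":0.02,"ax":0,"ay":0,"az":0},
    {"tx":0,"ty":-2.2,"tz":0.02,"ax":0,"ay":0,"az":0},
    {"tx":0,"ty":-2.2,"tz":0,"ax":0,"ay":0,"az":0},
    {"tx":0,"ty":0,"tz":0,"ax":0,"ay":0,"az":0},
    {"tx":0.8,"ty":0,"tz":0,"ax":0,"ay":0,"az":0},
    {"tx":0.6,"ty":0,"tz":0,"ax":0,"ay":0,"az":0},
    {"tx":0.3,"ty":0,"tz":0,"ax":0,"ay":0,"az":0},
    {"tx":0.3,"ty":0,"tz":0,"ax":0,"ay":0,"az":0},
    {"tx":0.3,"ty":0,"tz":0,"ax":0,"ay":0,"az":0},
    {"tx":0.3,"ty":0,"tz":0,"ax":0,"ay":0,"az":0},
    {"tx":0.3,"ty":0,"tz":0,"ax":0,"ay":0,"az":0},
    {"tx":0.3,"ty":0,"tz":0,"ax":0,"ay":0,"az":0},
    {"tx":0.2,"ty":0,"tz":0,"ax":0,"ay":0,"az":0},
    {"tx":0.2,"ty":0,"tz":0,"ax":0,"ay":0,"az":0},
    {"tx":0.2,"ty":0,"tz":0,"ax":0,"ay":0,"az":0},
    {"tx":0.1,"ty":0,"tz":0,"ax":0,"ay":0,"az":0},
    {"tx":0.1,"ty":0,"tz":0,"ax":0,"ay":0,"az":0},
    {"tx":0,"ty":0,"tz":0,"ax":0,"ay":0,"az":0},
    {"tx":0,"ty":0,"tz":0,"ax":0,"ay":0,"az":0}
  ]
}}

```text
time: 33.82
tcp_pos: [0.4715, -0.0813, 0.0842]
tool_rot: [[-0.0, 0.071, -0.997], [-0.001, -0.997, -0.071], [-1.0, 0.001, 0.0]]
contact_force: [-10.8, -0.6, 16.7]
opening: 0.233
```

{"fn": "arm_command", "kwargs": {
  "targets": [
    {"tx":-1,"ty":0,"tz":0,"ax":0,"ay":0,"az":0},
    {"tx":-1.5,"ty":0,"tz":0,"ax":0,"ay":0,"az":0},
    {"tx":-1.5,"ty":0,"tz":0,"ax":0,"ay":0,"az":0},
    {"tx":0,"ty":-2.2,"tz":0,"ax":0,"ay":0,"az":0},
    {"tx":0,"ty":-2.25,"tz":0,"ax":0,"ay":0,"az":0},
    {"tx":0,"ty":-2.2,"tz":0,"ax":0,"ay":0,"az":0},
    {"tx":0,"ty":0,"tz":0,"ax":0,"ay":0,"az":0},
    {"tx":0,"ty":0,"tz":0,"ax":0,"ay":0,"az":0}
  ]
}}

```text
time: 34.48
tcp_pos: [0.4679, -0.0139, 0.1222]
tool_rot: [[0.001, 0.073, -0.997], [-0.0, -0.997, -0.073], [-1.0, 0.0, -0.001]]
contact_force: [0.0, -1.0, -3.2]
opening: 0.237
```

Run:
```python
from h import *
c=shot('wrist');headcheck(c);go(pegtcp('magenta',.082))
```

```text
[320.6 186.6 153.  154.5  85. ] head in tool cm [-2.2  -0.07 -5.74]
t34.5 tcp [ 0.4679 -0.0144  0.1222] op 0.24 F [-0.4 -0.2 -3.9] tool shift cm [4.02 0.01 0.07] rot deg [-0.   -0.05 -0.03] in target frame cm [4.02 0.01 0.07]
```

{"fn": "arm_command", "kwargs": {
  "targets": [
    {"tx":0.8,"ty":0,"tz":0,"ax":0,"ay":0,"az":0},
    {"tx":0.6,"ty":0,"tz":0,"ax":0,"ay":0,"az":0},
    {"tx":0.3,"ty":0,"tz":0,"ax":0,"ay":0,"az":0},
    {"tx":0.3,"ty":0,"tz":0,"ax":0,"ay":0,"az":0},
    {"tx":0.3,"ty":0,"tz":0,"ax":0,"ay":0,"az":0},
    {"tx":0.3,"ty":0,"tz":0,"ax":0,"ay":0,"az":0},
    {"tx":0.3,"ty":0,"tz":0,"ax":0,"ay":0,"az":0},
    {"tx":0.3,"ty":0,"tz":0,"ax":0,"ay":0,"az":0},
    {"tx":0.2,"ty":0,"tz":0,"ax":0,"ay":0,"az":0},
    {"tx":0.2,"ty":0,"tz":0,"ax":0,"ay":0,"az":0},
    {"tx":0.2,"ty":0,"tz":0,"ax":0,"ay":0,"az":0},
    {"tx":0.1,"ty":0,"tz":0,"ax":0,"ay":0,"az":0},
    {"tx":0.1,"ty":0,"tz":0,"ax":0,"ay":0,"az":0},
    {"tx":0,"ty":0,"tz":0,"ax":0,"ay":0,"az":0},
    {"tx":0,"ty":0,"tz":0,"ax":0,"ay":0,"az":0}
  ]
}}

```text
time: 35.78
tcp_pos: [0.467, -0.0149, 0.0842]
tool_rot: [[0.0, 0.071, -0.997], [-0.001, -0.997, -0.071], [-1.0, 0.001, -0.0]]
contact_force: [-10.1, -4.3, 18.2]
opening: 0.236
```

{"fn": "arm_command", "kwargs": {
  "targets": [
    {"tx":-1,"ty":0,"tz":0,"ax":0,"ay":0,"az":0},
    {"tx":-1.5,"ty":0,"tz":0,"ax":0,"ay":0,"az":0},
    {"tx":-1.5,"ty":0,"tz":0,"ax":0,"ay":0,"az":0},
    {"tx":0,"ty":-2.2,"tz":0,"ax":0,"ay":0,"az":0},
    {"tx":0,"ty":-2.2,"tz":0,"ax":0,"ay":0,"az":0},
    {"tx":0,"ty":-2.2,"tz":0,"ax":0,"ay":0,"az":0},
    {"tx":0,"ty":0,"tz":0,"ax":0,"ay":0,"az":0},
    {"tx":0,"ty":0,"tz":0,"ax":0,"ay":0,"az":0}
  ]
}}

```text
time: 36.45
tcp_pos: [0.4631, 0.0522, 0.1221]
tool_rot: [[0.001, 0.073, -0.997], [0.0, -0.997, -0.073], [-1.0, -0.0, -0.001]]
contact_force: [-0.6, -0.9, -2.4]
opening: 0.238
```

Run:
```python
from h import *
c=shot('wrist');headcheck(c);go(pegtcp('blue',.082))
```

```text
[320.5 186.7 152.9 154.8  88.3] head in tool cm [-2.2  -0.08 -5.75]
t36.5 tcp [0.463  0.0516 0.1221] op 0.24 F [-0.2  0.1 -3.1] tool shift cm [4.01 0.03 0.06] rot deg [ 0.01 -0.02 -0.01] in target frame cm [4.01 0.03 0.05]
```

{"fn": "arm_command", "kwargs": {
  "targets": [
    {"tx":0.8,"ty":0,"tz":0,"ax":0,"ay":0,"az":0},
    {"tx":0.6,"ty":0,"tz":0,"ax":0,"ay":0,"az":0},
    {"tx":0.3,"ty":0,"tz":0,"ax":0,"ay":0,"az":0},
    {"tx":0.3,"ty":0,"tz":0,"ax":0,"ay":0,"az":0},
    {"tx":0.3,"ty":0,"tz":0,"ax":0,"ay":0,"az":0},
    {"tx":0.3,"ty":0,"tz":0,"ax":0,"ay":0,"az":0},
    {"tx":0.3,"ty":0,"tz":0,"ax":0,"ay":0,"az":0},
    {"tx":0.3,"ty":0,"tz":0,"ax":0,"ay":0,"az":0},
    {"tx":0.2,"ty":0,"tz":0,"ax":0,"ay":0,"az":0},
    {"tx":0.2,"ty":0,"tz":0,"ax":0,"ay":0,"az":0},
    {"tx":0.2,"ty":0,"tz":0,"ax":0,"ay":0,"az":0},
    {"tx":0.1,"ty":0,"tz":0,"ax":0,"ay":0,"az":0},
    {"tx":0.1,"ty":0,"tz":0,"ax":0,"ay":0,"az":0},
    {"tx":0,"ty":0,"tz":0,"ax":0,"ay":0,"az":0},
    {"tx":0,"ty":0,"tz":0,"ax":0,"ay":0,"az":0}
  ]
}}

```text
time: 37.75
tcp_pos: [0.4622, 0.0509, 0.0841]
tool_rot: [[-0.0, 0.071, -0.997], [-0.001, -0.997, -0.071], [-1.0, 0.001, 0.0]]
contact_force: [-9.9, -3.1, 17.2]
opening: 0.241
```

{"fn": "arm_command", "kwargs": {
  "targets": [
    {"tx":-1,"ty":0,"tz":0,"ax":0,"ay":0,"az":0},
    {"tx":-2,"ty":0,"tz":0,"ax":0,"ay":0,"az":0},
    {"tx":-3,"ty":0,"tz":0,"ax":0,"ay":0,"az":0},
    {"tx":-1,"ty":0,"tz":3,"ax":0,"ay":0,"az":0},
    {"tx":0,"ty":0,"tz":3,"ax":0,"ay":0,"az":0},
    {"tx":0,"ty":2,"tz":1,"ax":0,"ay":0,"az":0},
    {"tx":0,"ty":3,"tz":0,"ax":0,"ay":0,"az":0},
    {"tx":0,"ty":3,"tz":0,"ax":0,"ay":0,"az":0},
    {"tx":0,"ty":3,"tz":0,"ax":0,"ay":0,"az":0},
    {"tx":0,"ty":3,"tz":0,"ax":0,"ay":0,"az":0},
    {"tx":0,"ty":0,"tz":0,"ax":0,"ay":0,"az":0},
    {"tx":0,"ty":0,"tz":0,"ax":0,"ay":0,"az":0},
    {"tx":0,"ty":0,"tz":0,"ax":0,"ay":0,"az":0}
  ]
}}

```text
time: 38.83
tcp_pos: [0.4029, -0.0929, 0.1521]
tool_rot: [[-0.0, 0.071, -0.998], [0.001, -0.998, -0.071], [-1.0, -0.001, 0.0]]
contact_force: [-0.5, 0.3, -2.9]
opening: 0.24
```

Run:
```python
from h import *
c=shot('wrist');headcheck(c);cv2.imwrite('pics/w9.png',c['pixels'][:,:,::-1])
go((.4025,-.2529,.150),ydir=(-.253,-.967,0))
```

```text
[320.7 186.6 152.8 155.5  87.6] head in tool cm [-2.2   0.04 -5.75]
t38.9 tcp [ 0.4028 -0.0925  0.1522] op 0.24 F [-0.5  0.8 -3.3] tool shift cm [ 0.21 16.    1.18] rot deg [18.77  0.02  0.03] in target frame cm [ 0.22 15.53 -4.03]
```

View pics/w9.png

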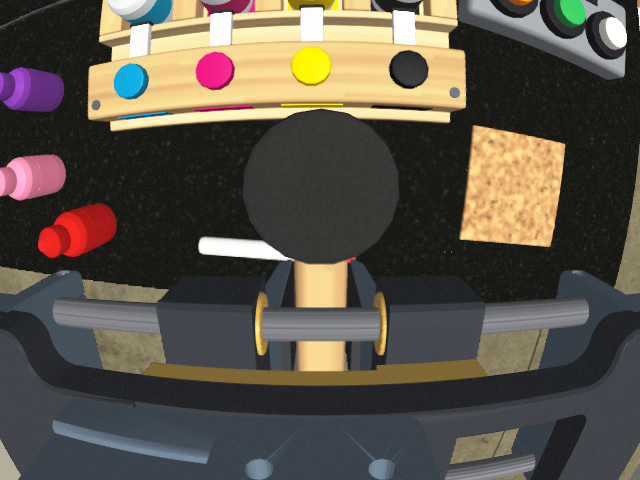

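Run:
```python
from h import *
go((.4010,-.2684,.0325))
```

```text
t38.9 tcp [ 0.4028 -0.0925  0.1522] op 0.24 F [-0.5  0.8 -3.3] tool shift cm [11.96 17.54  1.44] rot deg [-0.03  0.01  0.03] in target frame cm [11.97 17.53  1.45]
```

{"fn": "arm_command", "kwargs": {
  "targets": [
    {"tx":0,"ty":2.5,"tz":0.2,"ax":0,"ay":0,"az":0},
    {"tx":0,"ty":2.5,"tz":0.2,"ax":0,"ay":0,"az":0},
    {"tx":0,"ty":2.5,"tz":0.2,"ax":0,"ay":0,"az":0},
    {"tx":0,"ty":2.5,"tz":0.2,"ax":0,"ay":0,"az":0},
    {"tx":0,"ty":2.5,"tz":0.2,"ax":0,"ay":0,"az":0},
    {"tx":0,"ty":2.5,"tz":0.2,"ax":0,"ay":0,"az":0},
    {"tx":0,"ty":2.5,"tz":0.2,"ax":0,"ay":0,"az":0},
    {"tx":0,"ty":0,"tz":0,"ax":0,"ay":0,"az":0},
    {"tx":3,"ty":0,"tz":0,"ax":0,"ay":0,"az":0},
    {"tx":3,"ty":0,"tz":0,"ax":0,"ay":0,"az":0},
    {"tx":2.5,"ty":0,"tz":0,"ax":0,"ay":0,"az":0},
    {"tx":1.2,"ty":0,"tz":0,"ax":0,"ay":0,"az":0},
    {"tx":0.6,"ty":0,"tz":0,"ax":0,"ay":0,"az":0},
    {"tx":0.4,"ty":0,"tz":0,"ax":0,"ay":0,"az":0},
    {"tx":0.3,"ty":0,"tz":0,"ax":0,"ay":0,"az":0},
    {"tx":0.3,"ty":0,"tz":0,"ax":0,"ay":0,"az":0},
    {"tx":0.3,"ty":0,"tz":0,"ax":0,"ay":0,"az":0},
    {"tx":0.2,"ty":0,"tz":0,"ax":0,"ay":0,"az":0},
    {"tx":0,"ty":0,"tz":0,"ax":0,"ay":0,"az":0},
    {"tx":0,"ty":0,"tz":0,"ax":0,"ay":0,"az":0}
  ]
}}

```text
time: 40.55
tcp_pos: [0.4015, -0.2689, 0.0348]
tool_rot: [[0.0, 0.071, -0.997], [-0.0, -0.997, -0.071], [-1.0, 0.0, -0.0]]
contact_force: [-0.4, -0.5, -2.5]
opening: 0.236
```

{"fn": "arm_command", "kwargs": {
  "targets": [
    {"tx":0.2,"ty":0,"tz":0,"ax":0,"ay":0,"az":0},
    {"tx":0.2,"ty":0,"tz":0,"ax":0,"ay":0,"az":0},
    {"tx":0,"ty":0,"tz":0,"ax":0,"ay":0,"az":0},
    {"tx":0,"ty":0,"tz":0,"ax":0,"ay":0,"az":0}
  ]
}}

```text
time: 40.88
tcp_pos: [0.4016, -0.269, 0.0306]
tool_rot: [[0.0, 0.071, -0.997], [-0.0, -0.997, -0.071], [-1.0, 0.0, -0.0]]
contact_force: [0.5, -0.1, -2.8]
opening: 0.231
```

{"fn": "arm_command", "kwargs": {
  "targets": [
    {"tx":0.08,"ty":0,"tz":0,"ax":0,"ay":0,"az":0},
    {"tx":0.05,"ty":0,"tz":0,"ax":0,"ay":0,"az":0},
    {"tx":0,"ty":0,"tz":0,"ax":0,"ay":0,"az":0},
    {"tx":0,"ty":0,"tz":0,"ax":0,"ay":0,"az":0}
  ]
}}

```text
time: 41.22
tcp_pos: [0.4016, -0.269, 0.0305]
tool_rot: [[0.001, 0.071, -0.997], [-0.001, -0.997, -0.071], [-1.0, 0.001, -0.001]]
contact_force: [-2.0, 1.2, 8.2]
opening: 0.242
```

{"fn": "arm_command", "kwargs": {
  "targets": [
    {"tx":0,"ty":0,"tz":0,"ax":0,"ay":0,"az":0},
    {"tx":0,"ty":0,"tz":0,"ax":0,"ay":0,"az":0},
    {"tx":0,"ty":0,"tz":0,"ax":0,"ay":0,"az":0},
    {"tx":0,"ty":0,"tz":0,"ax":0,"ay":0,"az":0},
    {"tx":-1,"ty":0,"tz":0,"ax":0,"ay":0,"az":0},
    {"tx":-3,"ty":0,"tz":0,"ax":0,"ay":0,"az":0},
    {"tx":-3.5,"ty":0,"tz":0,"ax":0,"ay":0,"az":0},
    {"tx":-3.5,"ty":0,"tz":0,"ax":0,"ay":0,"az":0},
    {"tx":-3.5,"ty":0,"tz":0,"ax":0,"ay":0,"az":0},
    {"tx":0,"ty":0.8,"tz":-3.3,"ax":0,"ay":0,"az":0},
    {"tx":0,"ty":0.8,"tz":-3.3,"ax":0,"ay":0,"az":0},
    {"tx":0,"ty":0.8,"tz":-3.3,"ax":0,"ay":0,"az":0},
    {"tx":0,"ty":0.8,"tz":-3.3,"ax":0,"ay":0,"az":0},
    {"tx":0,"ty":0.8,"tz":-3.3,"ax":0,"ay":0,"az":0},
    {"tx":0,"ty":0,"tz":0,"ax":0,"ay":0,"az":0},
    {"tx":0,"ty":0,"tz":0,"ax":0,"ay":0,"az":0},
    {"tx":0,"ty":0,"tz":0,"ax":0,"ay":0,"az":0}
  ],
  "gripper": 0.58
}}

```text
time: 42.63
tcp_pos: [0.5679, -0.2966, 0.1734]
tool_rot: [[-0.002, 0.071, -0.997], [0.001, -0.997, -0.071], [-1.0, -0.001, 0.002]]
contact_force: [0.4, 0.8, -0.8]
opening: 0.581
```

Run:
```python
from h import *
c=shot('wrist','w10.png');hsv=cv2.cvtColor(c['pixels'],cv2.COLOR_RGB2HSV)
for n,p,lo,hi in (('orange',(.6235,-.2303),(8,150,120),(20,255,255)),('green',(.619,-.2815),(45,100,60),(85,255,255)),('white',(.6148,-.3343),(0,0,170),(180,40,255))):
    q=proj(c,(*p,.052),True);m=cv2.inRange(hsv,np.array(lo),np.array(hi));k=np.zeros_like(m);cv2.circle(k,tuple(int(a) for a in q),40,255,-1);m&=k
    nn,l,s,ce=cv2.connectedComponentsWithStats(m)
    i=1+s[1:,4].argmax();print(n,np.round(q,1),s[i].tolist(),ce[i].round(1),onz(c,*ce[i],.052,True).round(4))
go((.6148,-.3343,.09))
t=shot('top','t10.png')
print({'head':proj(t,(.4585,-.2643,.056))})
cv2.imwrite('pics/t10c.png',cv2.resize(t['pixels'][195:375,280:500,::-1],(733,600),interpolation=cv2.INTER_CUBIC))
```

```text
orange [237.3 164.6] [222, 143, 41, 39, 1224] [241.7 162.2] [ 0.6255 -0.2335  0.052 ]
green [305.4 174.4] [290, 152, 40, 41, 1261] [309.5 172. ] [ 0.621  -0.2844  0.052 ]
white [376.2 185.6] [337, 145, 78, 71, 1213] [382.8 173.8] [ 0.624  -0.3384  0.052 ]
t42.7 tcp [ 0.5676 -0.2966  0.1739] op 0.58 F [-0.6  0.7  0.7] tool shift cm [ 8.37  4.1  -4.45] rot deg [-0.07  0.09  0.04] in target frame cm [ 8.39  4.1  -4.43]
{'head': (np.float64(451.1818992055829), np.float64(299.25551881166604))}
```

View pics/w10.png

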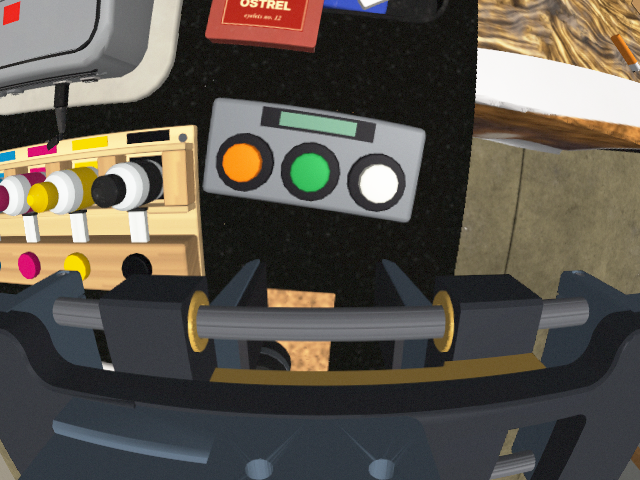

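{"fn": "arm_command", "kwargs": {
  "targets": [
    {"tx":0,"ty":2.1,"tz":-2.25,"ax":0,"ay":0,"az":0},
    {"tx":0,"ty":2.1,"tz":-2.25,"ax":0,"ay":0,"az":0},
    {"tx":2,"ty":0,"tz":0,"ax":0,"ay":0,"az":0},
    {"tx":2,"ty":0,"tz":0,"ax":0,"ay":0,"az":0},
    {"tx":2,"ty":0,"tz":0,"ax":0,"ay":0,"az":0},
    {"tx":1.5,"ty":0,"tz":0,"ax":0,"ay":0,"az":0},
    {"tx":0,"ty":0,"tz":0,"ax":0,"ay":0,"az":0},
    {"tx":0,"ty":0,"tz":0,"ax":0,"ay":0,"az":0},
    {"tx":0,"ty":0,"tz":0,"ax":0,"ay":0,"az":0},
    {"tx":0,"ty":0,"tz":0,"ax":0,"ay":0,"az":0}
  ],
  "gripper": 0,
  "grip_force": 15
}}

```text
time: 43.57
tcp_pos: [0.6173, -0.3361, 0.1013]
tool_rot: [[0.003, 0.071, -0.997], [-0.002, -0.997, -0.071], [-1.0, 0.002, -0.003]]
contact_force: [0.1, -0.5, 0.1]
opening: 0.007
```

Run:
```python
from h import *
go((.616,-.3355,.065))
```

```text
t43.6 tcp [ 0.6173 -0.3361  0.1013] op 0.01 F [ 0.1 -0.5  0.1] tool shift cm [ 3.63 -0.08  0.13] rot deg [-0.07 -0.15 -0.11] in target frame cm [ 3.63 -0.07  0.12]
```

View pics/t10c.png

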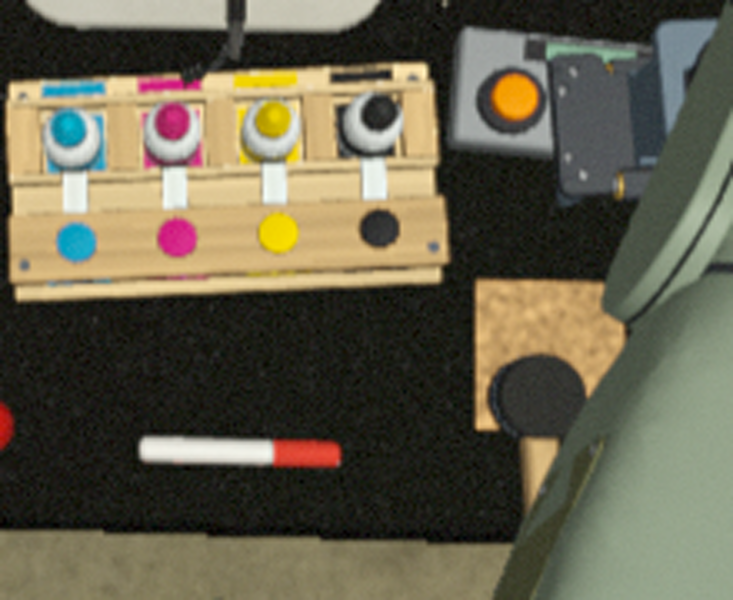

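{"fn": "arm_command", "kwargs": {
  "targets": [
    {"tx":-3,"ty":0,"tz":0,"ax":0,"ay":0,"az":0},
    {"tx":-3,"ty":0,"tz":0,"ax":0,"ay":0,"az":0},
    {"tx":-3,"ty":0,"tz":0,"ax":0,"ay":0,"az":0},
    {"tx":-2,"ty":-2,"tz":3.5,"ax":0,"ay":0,"az":0},
    {"tx":0,"ty":-2,"tz":3.5,"ax":0,"ay":0,"az":0},
    {"tx":0,"ty":-2,"tz":3.5,"ax":0,"ay":0,"az":0},
    {"tx":0,"ty":-2,"tz":3.5,"ax":0,"ay":0,"az":0},
    {"tx":0,"ty":-1,"tz":3.5,"ax":0,"ay":0,"az":0},
    {"tx":0,"ty":0,"tz":3,"ax":0,"ay":0,"az":0},
    {"tx":0,"ty":0,"tz":0,"ax":0,"ay":0,"az":0},
    {"tx":0,"ty":0,"tz":0,"ax":0,"ay":0,"az":0},
    {"tx":0,"ty":0,"tz":0,"ax":0,"ay":0,"az":0}
  ],
  "gripper": 0.58
}}

```text
time: 44.57
tcp_pos: [0.4096, -0.2623, 0.2091]
tool_rot: [[0.003, 0.071, -0.997], [-0.002, -0.997, -0.071], [-1.0, 0.002, -0.003]]
contact_force: [0.4, 0.5, -0.0]
opening: 0.58
```

Run:
```python
from h import *
go((0,0,0))
t=cv2.imread('pics/t10.png');ct=shot('top')
print('top est head',onz(ct,442,313.5,.056).round(4),np.abs(ct['pixels'][:,:,::-1].astype(int)-t).mean())
c=shot('wrist','w11.png')
im=c['pixels'];hsv=cv2.cvtColor(im,cv2.COLOR_RGB2HSV);g=cv2.cvtColor(im,cv2.COLOR_RGB2GRAY)
q=proj(c,onz(ct,442,313.5,.056),True);print('pred',q)
u0,v0=int(q[0])-60,int(q[1])-60
ci=cv2.HoughCircles(cv2.resize(g[v0:v0+120,u0:u0+120],None,fx=4,fy=4),cv2.HOUGH_GRADIENT,1,200,param1=80,param2=20,minRadius=90,maxRadius=180)
x,y,r=ci[0,0];u,v=x/4+u0,y/4+v0
print('head',u,v,r/4,onz(c,u,v,.056,True).round(4),'r mm',np.linalg.norm(onz(c,u+r/4,v,.056,True)-onz(c,u,v,.056,True))*1000)
w=cv2.inRange(hsv,np.array((8,50,110)),np.array((25,200,255)))
for vv in range(int(v+r/4)-2,302,6):
    k=np.where(w[vv,int(u)-60:int(u)+60]>0)[0]+int(u)-60
    if len(k): print(vv,k.min(),k.max(),len(k),onz(c,(k.min()+k.max())/2,vv,.042,True).round(4))
# handle end (orange) from top
h=cv2.cvtColor(ct['pixels'],cv2.COLOR_RGB2HSV);e=cv2.inRange(h,np.array((5,200,150)),np.array((20,255,255)));e[:330]=0;e[400:]=0;p=np.argwhere(e)
print('top end',len(p),p.mean(0)[::-1] if len(p) else '',onz(ct,*p.mean(0)[::-1],.042).round(4) if len(p) else '')
```

```text
t44.6 tcp [ 0.4096 -0.2623  0.2091] op 0.58 F [ 0.4  0.5 -0. ] tool shift cm [ 20.73 -29.11  39.06] rot deg [-0.08 -0.18 -0.12] in target frame cm [ 20.91 -29.12  38.96]
top est head [ 0.4277 -0.2445  0.056 ] 11.733671875
pred (np.float64(300.6145860818907), np.float64(212.20019675875676))
head 307.875 210.375 34.625 [ 0.4297 -0.2504  0.056 ] r mm 28.75848456097506
243 294 318 25 [ 0.3981 -0.2503  0.042 ]
249 294 318 25 [ 0.3926 -0.2507  0.042 ]
255 295 318 24 [ 0.3871 -0.2515  0.042 ]
261 295 318 24 [ 0.3815 -0.2518  0.042 ]
267 295 318 24 [ 0.3759 -0.2521  0.042 ]
273 295 318 24 [ 0.3702 -0.2525  0.042 ]
279 295 318 24 [ 0.3644 -0.2528  0.042 ]
285 295 318 24 [ 0.3586 -0.2532  0.042 ]
291 285 361 77 [ 0.3538 -0.2687  0.042 ]
297 285 366 82 [ 0.3479 -0.2714  0.042 ]
top end 24 [442.29166667 380.95833333] [ 0.2868 -0.2466  0.042 ]
```

Run:
```python
from h import *
go((.3727,-.2528,.032))
```

```text
t44.7 tcp [ 0.4099 -0.2622  0.2083] op 0.58 F [-0.3 -0.1  0. ] tool shift cm [17.62 -1.22  3.67] rot deg [-0.04 -0.09 -0.06] in target frame cm [17.63 -1.21  3.64]
```

{"fn": "arm_command", "kwargs": {
  "targets": [
    {"tx":0,"ty":-0.6,"tz":1.8,"ax":0,"ay":0,"az":0},
    {"tx":0,"ty":-0.6,"tz":1.8,"ax":0,"ay":0,"az":0},
    {"tx":3,"ty":0,"tz":0,"ax":0,"ay":0,"az":0},
    {"tx":3,"ty":0,"tz":0,"ax":0,"ay":0,"az":0},
    {"tx":3,"ty":0,"tz":0,"ax":0,"ay":0,"az":0},
    {"tx":1.5,"ty":0,"tz":0,"ax":0,"ay":0,"az":0},
    {"tx":0,"ty":0,"tz":0,"ax":0,"ay":0,"az":0},
    {"tx":0,"ty":0,"tz":0,"ax":0,"ay":0,"az":0},
    {"tx":0,"ty":0,"tz":0,"ax":0,"ay":0,"az":0}
  ]
}}

```text
time: 45.42
tcp_pos: [0.3732, -0.2531, 0.1036]
tool_rot: [[0.002, 0.072, -0.997], [-0.001, -0.997, -0.072], [-1.0, 0.001, -0.002]]
contact_force: [0.3, 0.5, -0.2]
opening: 0.582
```

Run:
```python
from h import *
go((.3727,-.2528,.032))
c=shot('wrist');hsv=cv2.cvtColor(c['pixels'],cv2.COLOR_RGB2HSV);w=cv2.inRange(hsv,np.array((8,50,110)),np.array((25,200,255)))
for vv in range(225,300,12):
    k=np.where(w[vv,260:380]>0)[0]+260
    if len(k): print(vv,k.min(),k.max(),len(k),onz(c,(k.min()+k.max())/2,vv,.042,True).round(4))
```

```text
t45.4 tcp [ 0.3732 -0.2531  0.1036] op 0.58 F [ 0.3  0.5 -0.2] tool shift cm [ 7.16 -0.04  0.06] rot deg [-0.03 -0.1  -0.08] in target frame cm [ 7.16 -0.03  0.05]
225 301 337 18 [ 0.3997 -0.2502  0.042 ]
237 301 337 37 [ 0.3925 -0.2507  0.042 ]
249 301 337 37 [ 0.3852 -0.2513  0.042 ]
261 301 336 36 [ 0.3777 -0.2515  0.042 ]
273 301 336 36 [ 0.3701 -0.252   0.042 ]
285 301 336 36 [ 0.3623 -0.2526  0.042 ]
297 286 373 88 [ 0.3548 -0.26    0.042 ]
```

Handle centred between the jaws; descend and grip.

{"fn": "arm_command", "kwargs": {
  "targets": [
    {"tx":3,"ty":-0.1,"tz":0.05,"ax":0,"ay":0,"az":0},
    {"tx":2.5,"ty":0,"tz":0,"ax":0,"ay":0,"az":0},
    {"tx":1.65,"ty":0,"tz":0,"ax":0,"ay":0,"az":0},
    {"tx":0,"ty":0,"tz":0,"ax":0,"ay":0,"az":0},
    {"tx":0,"ty":0,"tz":0,"ax":0,"ay":0,"az":0},
    {"tx":0,"ty":0,"tz":0,"ax":0,"ay":0,"az":0}
  ]
}}

```text
time: 45.97
tcp_pos: [0.3725, -0.2523, 0.0327]
tool_rot: [[0.003, 0.071, -0.997], [-0.002, -0.997, -0.071], [-1.0, 0.002, -0.003]]
contact_force: [0.3, -0.7, 0.2]
opening: 0.576
```

{"fn": "arm_command", "kwargs": {
  "targets": [
    {"tx":0,"ty":0,"tz":0,"ax":0,"ay":0,"az":0},
    {"tx":0,"ty":0,"tz":0,"ax":0,"ay":0,"az":0},
    {"tx":0,"ty":0,"tz":0,"ax":0,"ay":0,"az":0},
    {"tx":0,"ty":0,"tz":0,"ax":0,"ay":0,"az":0},
    {"tx":0,"ty":0,"tz":0,"ax":0,"ay":0,"az":0},
    {"tx":0,"ty":0,"tz":0,"ax":0,"ay":0,"az":0},
    {"tx":0,"ty":0,"tz":0,"ax":0,"ay":0,"az":0},
    {"tx":0,"ty":0,"tz":0,"ax":0,"ay":0,"az":0},
    {"tx":0,"ty":0,"tz":0,"ax":0,"ay":0,"az":0},
    {"tx":0,"ty":0,"tz":0,"ax":0,"ay":0,"az":0}
  ],
  "gripper": 0.1,
  "grip_force": 45
}}

```text
time: 46.8
tcp_pos: [0.3714, -0.2516, 0.0315]
tool_rot: [[0.001, 0.071, -0.997], [-0.0, -0.997, -0.071], [-1.0, 0.001, -0.0]]
contact_force: [-0.4, -0.0, 6.6]
opening: 0.238
```

{"fn": "arm_command", "kwargs": {
  "targets": [
    {"tx":-1.5,"ty":0,"tz":0,"ax":0,"ay":0,"az":0},
    {"tx":-2.5,"ty":0,"tz":0,"ax":0,"ay":0,"az":0},
    {"tx":0,"ty":0,"tz":0,"ax":0,"ay":0,"az":0},
    {"tx":0,"ty":0,"tz":0,"ax":0,"ay":0,"az":0},
    {"tx":0,"ty":0,"tz":0,"ax":0,"ay":0,"az":0}
  ]
}}

```text
time: 47.22
tcp_pos: [0.3703, -0.2508, 0.0702]
tool_rot: [[-0.002, 0.071, -0.997], [0.001, -0.997, -0.071], [-1.0, -0.001, 0.002]]
contact_force: [0.0, 0.0, -2.3]
opening: 0.24
```

Run:
```python
from h import *
c=shot('wrist');headcheck(c)
go((.401,-.2685,.0305))
```

```text
[320.6 184.3 151.7 154.3 102.1] head in tool cm [-2.21  0.01 -5.84]
t47.3 tcp [ 0.3701 -0.2506  0.0699] op 0.24 F [-1.1 -0.6 -2.6] tool shift cm [ 3.93  2.01 -2.96] rot deg [-0.05  0.14  0.11] in target frame cm [ 3.94  2.01 -2.95]
```

{"fn": "arm_command", "kwargs": {
  "targets": [
    {"tx":0,"ty":1,"tz":-1.4,"ax":0,"ay":0,"az":0},
    {"tx":0,"ty":1,"tz":-1.4,"ax":0,"ay":0,"az":0},
    {"tx":0,"ty":0,"tz":0,"ax":0,"ay":0,"az":0},
    {"tx":1.5,"ty":0,"tz":0,"ax":0,"ay":0,"az":0},
    {"tx":1,"ty":0,"tz":0,"ax":0,"ay":0,"az":0},
    {"tx":0.4,"ty":0,"tz":0,"ax":0,"ay":0,"az":0},
    {"tx":0.3,"ty":0,"tz":0,"ax":0,"ay":0,"az":0},
    {"tx":0.3,"ty":0,"tz":0,"ax":0,"ay":0,"az":0},
    {"tx":0.2,"ty":0,"tz":0,"ax":0,"ay":0,"az":0},
    {"tx":0.1,"ty":0,"tz":0,"ax":0,"ay":0,"az":0},
    {"tx":0,"ty":0,"tz":0,"ax":0,"ay":0,"az":0},
    {"tx":0,"ty":0,"tz":0,"ax":0,"ay":0,"az":0},
    {"tx":0,"ty":0,"tz":0,"ax":0,"ay":0,"az":0}
  ]
}}

```text
time: 48.35
tcp_pos: [0.4008, -0.2695, 0.0336]
tool_rot: [[0.001, 0.071, -0.997], [-0.0, -0.997, -0.071], [-1.0, 0.001, -0.001]]
contact_force: [-0.1, 1.1, -3.4]
opening: 0.238
```

{"fn": "arm_command", "kwargs": {
  "targets": [
    {"tx":0.1,"ty":0,"tz":0,"ax":0,"ay":0,"az":0},
    {"tx":0.1,"ty":0,"tz":0,"ax":0,"ay":0,"az":0},
    {"tx":0.05,"ty":0,"tz":0,"ax":0,"ay":0,"az":0},
    {"tx":0,"ty":0,"tz":0,"ax":0,"ay":0,"az":0},
    {"tx":0,"ty":0,"tz":0,"ax":0,"ay":0,"az":0}
  ]
}}

```text
time: 48.77
tcp_pos: [0.4007, -0.2695, 0.0316]
tool_rot: [[0.001, 0.071, -0.997], [-0.001, -0.997, -0.071], [-1.0, 0.001, -0.001]]
contact_force: [-1.9, 1.1, 5.6]
opening: 0.241
```

{"fn": "arm_command", "kwargs": {
  "targets": [
    {"tx":0,"ty":0,"tz":0,"ax":0,"ay":0,"az":0},
    {"tx":0,"ty":0,"tz":0,"ax":0,"ay":0,"az":0},
    {"tx":0,"ty":0,"tz":0,"ax":0,"ay":0,"az":0},
    {"tx":0,"ty":0,"tz":0,"ax":0,"ay":0,"az":0},
    {"tx":0,"ty":0,"tz":0,"ax":0,"ay":0,"az":0},
    {"tx":-1,"ty":0,"tz":0,"ax":0,"ay":0,"az":0},
    {"tx":-3,"ty":0,"tz":0,"ax":0,"ay":0,"az":0},
    {"tx":-3.5,"ty":0,"tz":0,"ax":0,"ay":0,"az":0},
    {"tx":-3.5,"ty":0,"tz":0,"ax":0,"ay":0,"az":0},
    {"tx":-3.5,"ty":0,"tz":0,"ax":0,"ay":0,"az":0},
    {"tx":0,"ty":0,"tz":0,"ax":0,"ay":0,"az":0},
    {"tx":0,"ty":0,"tz":0,"ax":0,"ay":0,"az":0},
    {"tx":0,"ty":0,"tz":0,"ax":0,"ay":0,"az":0}
  ],
  "gripper": 0.58
}}

```text
time: 49.85
tcp_pos: [0.4, -0.269, 0.1751]
tool_rot: [[-0.001, 0.071, -0.997], [0.001, -0.997, -0.071], [-1.0, -0.001, 0.001]]
contact_force: [-0.5, 0.3, 0.2]
opening: 0.58
```

```bash
cat >> h.py <<'E'
def headw(c,guess):
    g=cv2.cvtColor(c['pixels'],cv2.COLOR_RGB2GRAY);q=proj(c,(*guess,.056),True);u0,v0=max(0,int(q[0])-80),max(0,int(q[1])-80)
    ci=cv2.HoughCircles(cv2.resize(g[v0:v0+160,u0:u0+160],None,fx=3,fy=3),cv2.HOUGH_GRADIENT,1,300,param1=80,param2=20,minRadius=80,maxRadius=190)
    x,y,r=ci[0,0]/3;u,v=x+u0,y+v0;P=onz(c,u,v,.056,True);print('head px',u,v,r,P.round(4),'r mm',np.linalg.norm(onz(c,u+r,v,.056,True)-P)*1000)
E
python3 - <<'E'
from h import *
c=shot('wrist','w12.png');headw(c,(.4585,-.2643));go((.616,-.3355,.17))
E
```

```text
head px 321.5 165.83334 37.633335 [ 0.4585 -0.2652  0.056 ] r mm 27.37168314774442
t49.9 tcp [ 0.3997 -0.2687  0.1744] op 0.58 F [-0.2  0.8  0.3] tool shift cm [  0.38   8.2  -21.1 ] rot deg [-0.06  0.12  0.1 ] in target frame cm [  0.44   8.22 -21.09]
```

{"fn": "arm_command", "kwargs": {
  "targets": [
    {"tx":0,"ty":1.17,"tz":-3.01,"ax":0,"ay":0,"az":0},
    {"tx":0,"ty":1.17,"tz":-3.01,"ax":0,"ay":0,"az":0},
    {"tx":0,"ty":1.17,"tz":-3.01,"ax":0,"ay":0,"az":0},
    {"tx":0,"ty":1.17,"tz":-3.01,"ax":0,"ay":0,"az":0},
    {"tx":0,"ty":1.17,"tz":-3.01,"ax":0,"ay":0,"az":0},
    {"tx":0,"ty":1.17,"tz":-3.01,"ax":0,"ay":0,"az":0},
    {"tx":0,"ty":1.17,"tz":-3.01,"ax":0,"ay":0,"az":0},
    {"tx":2.5,"ty":0,"tz":0,"ax":0,"ay":0,"az":0},
    {"tx":2.5,"ty":0,"tz":0,"ax":0,"ay":0,"az":0},
    {"tx":2.5,"ty":0,"tz":0,"ax":0,"ay":0,"az":0},
    {"tx":0,"ty":0,"tz":0,"ax":0,"ay":0,"az":0},
    {"tx":0,"ty":0,"tz":0,"ax":0,"ay":0,"az":0},
    {"tx":0,"ty":0,"tz":0,"ax":0,"ay":0,"az":0}
  ],
  "gripper": 0,
  "grip_force": 15
}}

```text
time: 50.98
tcp_pos: [0.6169, -0.3362, 0.101]
tool_rot: [[0.0, 0.071, -0.997], [-0.0, -0.997, -0.071], [-1.0, 0.0, -0.0]]
contact_force: [-0.9, 0.1, 0.8]
opening: 0.003
```

Run:
```python
from h import *
go((.616,-.3355,.065))
```

```text
t51.0 tcp [ 0.6169 -0.3362  0.101 ] op 0.00 F [-0.9  0.1  0.8] tool shift cm [ 3.6  -0.08  0.08] rot deg [-0.06 -0.01 -0.01] in target frame cm [ 3.6  -0.08  0.08]
```

{"fn": "arm_command", "kwargs": {
  "targets": [
    {"tx":1,"ty":-0.05,"tz":0.05,"ax":0,"ay":0,"az":0},
    {"tx":1,"ty":0,"tz":0,"ax":0,"ay":0,"az":0},
    {"tx":0.6,"ty":0,"tz":0,"ax":0,"ay":0,"az":0},
    {"tx":0.3,"ty":0,"tz":0,"ax":0,"ay":0,"az":0},
    {"tx":0.3,"ty":0,"tz":0,"ax":0,"ay":0,"az":0},
    {"tx":0.2,"ty":0,"tz":0,"ax":0,"ay":0,"az":0},
    {"tx":0.2,"ty":0,"tz":0,"ax":0,"ay":0,"az":0},
    {"tx":0.1,"ty":0,"tz":0,"ax":0,"ay":0,"az":0},
    {"tx":0,"ty":0,"tz":0,"ax":0,"ay":0,"az":0},
    {"tx":0,"ty":0,"tz":0,"ax":0,"ay":0,"az":0}
  ]
}}

```text
time: 51.82
tcp_pos: [0.6155, -0.3353, 0.0653]
tool_rot: [[-0.001, 0.071, -0.997], [0.0, -0.997, -0.071], [-1.0, -0.0, 0.001]]
contact_force: [-4.7, 2.0, 8.4]
opening: 0.005
```

{"fn": "arm_command", "kwargs": {
  "targets": [
    {"tx":0.1,"ty":0,"tz":0,"ax":0,"ay":0,"az":0},
    {"tx":0.05,"ty":0,"tz":0,"ax":0,"ay":0,"az":0},
    {"tx":0,"ty":0,"tz":0,"ax":0,"ay":0,"az":0},
    {"tx":0,"ty":0,"tz":0,"ax":0,"ay":0,"az":0}
  ]
}}

```text
time: 52.15
tcp_pos: [0.6155, -0.3353, 0.0652]
tool_rot: [[-0.0, 0.071, -0.997], [-0.0, -0.997, -0.071], [-1.0, 0.0, 0.0]]
contact_force: [-5.7, 4.2, 13.4]
opening: 0.004
```

{"fn": "arm_command", "kwargs": {
  "targets": [
    {"tx":-1,"ty":0,"tz":0,"ax":0,"ay":0,"az":0},
    {"tx":-1.5,"ty":0,"tz":0,"ax":0,"ay":0,"az":0},
    {"tx":-1.5,"ty":0,"tz":0,"ax":0,"ay":0,"az":0},
    {"tx":0,"ty":-2.56,"tz":-0.41,"ax":0,"ay":0,"az":0},
    {"tx":0,"ty":-2.56,"tz":-0.41,"ax":0,"ay":0,"az":0},
    {"tx":0,"ty":-2.56,"tz":-0.41,"ax":0,"ay":0,"az":0},
    {"tx":0,"ty":-2.56,"tz":-0.41,"ax":0,"ay":0,"az":0},
    {"tx":0,"ty":0,"tz":0,"ax":0,"ay":0,"az":0},
    {"tx":0,"ty":0,"tz":0,"ax":0,"ay":0,"az":0},
    {"tx":0,"ty":0,"tz":0,"ax":0,"ay":0,"az":0}
  ]
}}

```text
time: 52.98
tcp_pos: [0.6256, -0.2329, 0.1025]
tool_rot: [[0.001, 0.071, -0.997], [-0.001, -0.997, -0.071], [-1.0, 0.001, -0.001]]
contact_force: [0.1, -0.7, 0.2]
opening: 0.003
```

Run:
```python
from h import *
go((.6245,-.232,.0645))
c=shot('wrist','w13.png')
```

```text
t53.0 tcp [ 0.6256 -0.2329  0.1025] op 0.00 F [ 0.1 -0.7  0.2] tool shift cm [ 3.8  -0.1   0.11] rot deg [-0.04 -0.06 -0.07] in target frame cm [ 3.8 -0.1  0.1]
```

{"fn": "arm_command", "kwargs": {
  "targets": [
    {"tx":1,"ty":-0.05,"tz":0.05,"ax":0,"ay":0,"az":0},
    {"tx":1,"ty":0,"tz":0,"ax":0,"ay":0,"az":0},
    {"tx":0.7,"ty":0,"tz":0,"ax":0,"ay":0,"az":0},
    {"tx":0.3,"ty":0,"tz":0,"ax":0,"ay":0,"az":0},
    {"tx":0.3,"ty":0,"tz":0,"ax":0,"ay":0,"az":0},
    {"tx":0.2,"ty":0,"tz":0,"ax":0,"ay":0,"az":0},
    {"tx":0.2,"ty":0,"tz":0,"ax":0,"ay":0,"az":0},
    {"tx":0.15,"ty":0,"tz":0,"ax":0,"ay":0,"az":0},
    {"tx":0.15,"ty":0,"tz":0,"ax":0,"ay":0,"az":0},
    {"tx":0,"ty":0,"tz":0,"ax":0,"ay":0,"az":0},
    {"tx":0,"ty":0,"tz":0,"ax":0,"ay":0,"az":0}
  ]
}}

```text
time: 53.95
tcp_pos: [0.6241, -0.232, 0.0651]
tool_rot: [[0.0, 0.071, -0.997], [-0.001, -0.997, -0.071], [-1.0, 0.001, -0.0]]
contact_force: [-6.7, 1.3, 14.9]
opening: 0.001
```

{"fn": "arm_command", "kwargs": {
  "targets": [
    {"tx":-1,"ty":0,"tz":0,"ax":0,"ay":0,"az":0},
    {"tx":-1.5,"ty":0,"tz":0,"ax":0,"ay":0,"az":0},
    {"tx":-1.5,"ty":0,"tz":0,"ax":0,"ay":0,"az":0},
    {"tx":0,"ty":2.53,"tz":0.38,"ax":0,"ay":0,"az":0},
    {"tx":0,"ty":2.53,"tz":0.38,"ax":0,"ay":0,"az":0},
    {"tx":0,"ty":0,"tz":0,"ax":0,"ay":0,"az":0},
    {"tx":0,"ty":0,"tz":0,"ax":0,"ay":0,"az":0},
    {"tx":0,"ty":0,"tz":0,"ax":0,"ay":0,"az":0}
  ]
}}

```text
time: 54.62
tcp_pos: [0.6208, -0.2824, 0.1021]
tool_rot: [[0.0, 0.071, -0.997], [0.001, -0.997, -0.071], [-1.0, -0.001, -0.0]]
contact_force: [0.7, -0.6, -0.1]
opening: 0.007
```

Run:
```python
from h import *
go((.620,-.283,.0645))
```

```text
t54.6 tcp [ 0.6208 -0.2824  0.1021] op 0.01 F [ 0.7 -0.6 -0.1] tool shift cm [3.76 0.05 0.08] rot deg [-0.08 -0.03  0.03] in target frame cm [3.76 0.05 0.08]
```

{"fn": "arm_command", "kwargs": {
  "targets": [
    {"tx":1,"ty":0.05,"tz":0.05,"ax":0,"ay":0,"az":0},
    {"tx":1,"ty":0,"tz":0,"ax":0,"ay":0,"az":0},
    {"tx":0.7,"ty":0,"tz":0,"ax":0,"ay":0,"az":0},
    {"tx":0.3,"ty":0,"tz":0,"ax":0,"ay":0,"az":0},
    {"tx":0.3,"ty":0,"tz":0,"ax":0,"ay":0,"az":0},
    {"tx":0.2,"ty":0,"tz":0,"ax":0,"ay":0,"az":0},
    {"tx":0.2,"ty":0,"tz":0,"ax":0,"ay":0,"az":0},
    {"tx":0.15,"ty":0,"tz":0,"ax":0,"ay":0,"az":0},
    {"tx":0.12,"ty":0,"tz":0,"ax":0,"ay":0,"az":0},
    {"tx":0,"ty":0,"tz":0,"ax":0,"ay":0,"az":0},
    {"tx":0,"ty":0,"tz":0,"ax":0,"ay":0,"az":0}
  ]
}}

```text
time: 55.53
tcp_pos: [0.6199, -0.2828, 0.0652]
tool_rot: [[0.0, 0.071, -0.997], [0.0, -0.997, -0.071], [-1.0, -0.0, -0.0]]
contact_force: [-4.4, 4.2, 14.0]
opening: 0.003
```

{"fn": "arm_command", "kwargs": {
  "targets": [
    {"tx":-1,"ty":0,"tz":0,"ax":0,"ay":0,"az":0},
    {"tx":-3,"ty":0,"tz":0,"ax":0,"ay":0,"az":0},
    {"tx":-3.5,"ty":0,"tz":0,"ax":0,"ay":0,"az":0},
    {"tx":-3.5,"ty":0,"tz":0,"ax":0,"ay":0,"az":0},
    {"tx":-3.5,"ty":0,"tz":0,"ax":0,"ay":0,"az":0},
    {"tx":0,"ty":1.5,"tz":3.5,"ax":0,"ay":0,"az":0},
    {"tx":0,"ty":1.5,"tz":3.5,"ax":0,"ay":0,"az":0},
    {"tx":0,"ty":1.5,"tz":3.5,"ax":0,"ay":0,"az":0},
    {"tx":0,"ty":1.5,"tz":3.5,"ax":0,"ay":0,"az":0},
    {"tx":0,"ty":1.5,"tz":3.5,"ax":0,"ay":0,"az":0},
    {"tx":0,"ty":2.5,"tz":3,"ax":0,"ay":0,"az":0},
    {"tx":0,"ty":3,"tz":3,"ax":0,"ay":0,"az":0},
    {"tx":0,"ty":3,"tz":2,"ax":0,"ay":0,"az":0},
    {"tx":0,"ty":3,"tz":2,"ax":0,"ay":0,"az":0},
    {"tx":0,"ty":3,"tz":2,"ax":0,"ay":0,"az":0},
    {"tx":0,"ty":3,"tz":2,"ax":0,"ay":0,"az":0},
    {"tx":0,"ty":0,"tz":0,"ax":0,"ay":0,"az":0},
    {"tx":0,"ty":0,"tz":0,"ax":0,"ay":0,"az":0},
    {"tx":0,"ty":0,"tz":0,"ax":0,"ay":0,"az":0}
  ]
}}

```text
time: 57.12
tcp_pos: [0.3243, -0.5545, 0.2075]
tool_rot: [[0.0, 0.071, -0.998], [0.0, -0.998, -0.071], [-1.0, -0.0, -0.0]]
contact_force: [0.2, 0.9, 0.7]
opening: 0.004
```

Run:
```python
from h import *
t=shot('top');go((0,0,0))
print(np.round(proj(t,(.4585,-.265,.056)),1))
cv2.imwrite('pics/tf.png',cv2.resize(t['pixels'][140:380,160:520,::-1],(800,533),interpolation=cv2.INTER_CUBIC))
```

```text
t57.2 tcp [ 0.3247 -0.5539  0.2076] op 0.00 F [-0.4  0.  -0.5] tool shift cm [ 20.75 -57.58  28.42] rot deg [-0.03 -0.02  0.  ] in target frame cm [ 20.76 -57.59  28.38]
[451.5 299.3]
```

View pics/tf.png

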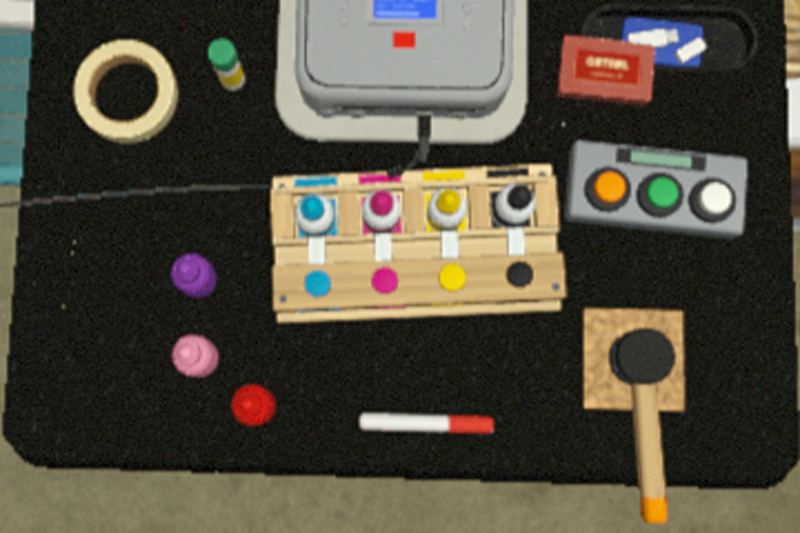

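Run:
```python
from h import *
t=shot('top');hsv=cv2.cvtColor(t['pixels'],cv2.COLOR_RGB2HSV)
for n in ('blue','magenta','yellow'):
    p=POC[n]-[0,.0007,0]-.073*RX;q=proj(t,p+[0,0,.058],);m=cv2.inRange(hsv,np.array(COL[n][0]),np.array(COL[n][1]));k=np.zeros_like(m);cv2.circle(k,(int(q[0]),int(q[1])),9,255,-1);a=np.argwhere(m&k).mean(0)[::-1]
    print(n,'seen',a.round(1),'down pred',np.round(q,1),'up pred',np.round(proj(t,p+[0,0,.076]),1))
print(robot.close_job())
```

```text
blue seen [302.4 267.2] down pred [302.7 267.2] up pred [302.3 266.2]
magenta seen [332.8 265.9] down pred [333.1 265.8] up pred [333.1 264.7]
yellow seen [363.1 264.4] down pred [363.5 264.3] up pred [364.1 263.2]
the job is handed in; nothing more can be done
None
```

The job is handed in at about 57 s of the 210 s allowed, and my checks found nothing left undone.

- **Bottles:** All four inks were there, and each now stands in the pocket of its own colour. I left the purple, pink and red look-alikes alone.
- **Pegs:** I pressed all four down with the mallet until the force rose to about 20 N at the stop. In the last picture the blue, magenta and yellow pegs sit within 0.4 px of where a fully down peg should appear. The up position differs by only about 1 px, so that check is a fine one. I did not measure the black peg that way, but it reached the same stop and its bolt is out.
- **Mallet:** After I first put it back, a picture showed it about 3 cm off, with its head over the mat's edge. I gripped it again and stood it back on the mat before pressing any key. The last picture shows it still on the mat, where I put it.
- **Keys:** I pressed white, then orange, then green, one at a time, each to a firm stop at about 14 N with the fingertip at roughly 46 mm.
- **Bystanders:** The tape, tin, marker and glue stick look unmoved in the last picture.

The cameras disagreed by up to 3 mm on some points; I averaged them where it mattered.

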